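# Set up the grater with its fine side up for lemon zest and garlic

### The arm

A 7-joint arm with a two-finger parallel gripper is mounted at the origin on a cart in front of the work surface, level with it; the furniture and walls round the work are solid. World frame = base frame: x ahead of the robot, y to its left, z up, the work surface at z = 0. Lengths are in m, angles in rad, forces in N, time in s.
With the tool pointing down it reaches from about 0.425 to 1.025 m from the base axis. Payload 3.6 kg.
Tool frame: the origin (TCP) lies on the centre line of the jaws, within the pads' length; the fingertips stand 22 mm ahead of it and the grasp point (between the pads) lies 3 mm ahead of it; z points along the fingers, y is the line along which they close (so a half turn about z gives the same grasp; the last joint's range is limited). The gripper opens to 85 mm and grips with 20 to 120 N. Pads are 22 mm wide; open, the fingers measure 114 mm over their backs; the gripper's body (76 mm by 85 mm) begins 54 mm behind the grasp point. The pads swing forward as they close: fully open they stand 13 mm farther back than shut.
Start: joints at [-1.351, 0.591, 0.048, 1.609, -0.033, 0.943, -0.034], TCP at [0.223, 0.69, 0.253] pointing down, gripper open.
Joint ranges: [-2.69, 2.69], [-0.47, 2.24], [-1.27, 1.36], [0.19, 2.51], [-1.53, 4.68], [0.08, 2.07], [-3.09, 3.09]. Speed limits (rad/s): [2.57, 2.57, 3.14, 3.14, 3.14, 3.14, 3.14].

### API

Orientations are given as a unit quaternion [x, y, z, w].
In Python, from plant import monitor, grab_frame, camera_model, job gives the robot as it stands.
- The arm moves only by the shell command python3 -m pendant 'ROWS' [OPENING] [FORCE]. ROWS is text: rows parted by semicolons, each of 6 numbers parted by spaces: the shift along the tool's x, y, z scaled (see below), then the turn, a rotation vector about the tool's x, y, z scaled (see below). In form: dx dy dz ax ay az; .... A call has 1 to 20 rows; each row is the pose to reach, as a shift and turn from the pose commanded when the call began, along the tool's axes at that moment, turning the shorter way round; what a row does not reach only later rows make up. The controller multiplies each number of a shift by 0.4 m and each number of a turn by 2 pi rad. A row lasts 1/12 s, in which the tool goes at most 41.7 mm and 7.16 degrees, less where a joint would pass 70% of its speed; a pose out of reach is approached as far as the arm can. A call with a number of a shift or a turn outside -1 to 1 is refused whole. A call with a gripper value outside its range is refused whole. OPENING is the opening, from 0 (shut) to 1 (fully open), set as the call begins (- or left out, the last holds). The fingers move at their own pace and stop on an object; FORCE is the grip in N (left out, the last holds). Time passes only in rows, so rows that repeat a pose let the fingers close. It gives the time, the measured TCP pose, the force, the opening and the grip force at its end, in the units of the state.
- monitor.sense(): the state, without advancing time (a new reading comes with each control period).
- grab_frame(name): name is "side" or "top" or "wrist"; returns the picture (400x640x3 uint8, red, green, blue); there is no depth.
- camera_model(name): a dict with "intrinsics" (3x3 intrinsics, pixels), "camera_from_world" (4x4, takes a point from world to camera coordinates); the wrist camera has in their place "tool_from_camera" (4x4, takes a point from camera to tool coordinates, whose origin is the TCP and whose axes are the flange's). Camera axes: x right, y down, z forward; pixel columns grow to the right and rows downward; lengths in m; the calibration is good to about 2 mm. A picture is of the moment at which its call begins: read the wrist's pose just before it. camera_model takes no time and is no camera call.
- job.job_done(): hands the job in; it is judged then, once.
The state is a dict: "clock": time; "joint_pos": joint angles; "dq": joint speeds; "tau": joint torques, N m; "position": TCP position; "ee_rot": TCP orientation; "ft_force": force on the tool from outside, world axes, zero at the start; "torque": the same for the moment, N m; "width": opening from 0.0 (shut) to 1.0 (fully open); "grasp_force": force on a finger pad.
Only numpy, scipy, OpenCV 4.12 (cv2) and the standard library are available. Lean on these libraries where they do the work, as an engineer would, in place of code of your own. Each camera call takes 0.05 s, during which the arm holds its last target. There are 200 camera calls.

### The job

Get the grating station ready for lemon zest and garlic: set the steel catch tray into the bay of the stand with its orange-topped panel towards you, and turn the grater plate over so that its fine, green-rimmed face is up, seated fully on the stand's pins again. Then hook the clamp frame's tongue into the front slot and press the frame down flat over the plate until the rear latch snaps over it. Put every lemon and garlic bulb on the worktop into the blue bowl, and leave the mug and the little dish where they are.

Things in the scene. Friction and masses are not known exactly. Their poses are not given: they have to be found in the camera images.
- grater_stand: White table-top grater stand, held fast by suction feet, 318 (x) x 120 (y) x 113 mm. Origin on the worktop under the middle of the plate's seat; +x runs from the front (slot) end, at the robot's right, to the rear (latch) end; z up. Two end blocks, 84 mm wide, carry the plate; the bay between them (x -72 to 72, floor at z = 16 mm) takes the catch tray and leaves the plate's sides free.
- stand_seat (a point): Where the plate's middle lies when seated: 81 mm above the stand's origin, axes as the stand's. The plate's ends rest on ledges 6 mm below this. Taper-topped steel pins, 9 mm thick, stand 10.5 mm up from the ledges: two in front at x = -86, y = +16 and -16 mm, one at the rear at x = 86, y = 0. Rear guides, 22 mm above the ledge, stand 34.5 mm either side of the midline at x 80 to 108.
- stand_slot (a point): Middle of the mouth of the front slot, at x = -102, z = 90 mm in the stand (axes as the stand's). The slot opens towards +x, is 30 mm deep, 45 mm wide, from z = 84 (floor) to 96.5 mm (ceiling); the bridge over it reaches z = 106 mm.
- catch_tray: Open steel tray, 132 (x) x 116 (y) x 30 mm, 0.15 kg, empty, lying on the worktop at the start; origin under its pan's middle (y from -50 to +66 mm), floor 2.5 mm thick. In place it stands in the stand's bay, its origin 16 mm above the stand's and axes parallel, its panel (+y) at the stand's +y side, the side towards the robot; 6 mm play along x, an 8 mm high stop rib 4 mm behind it.
- tray_grip (a point): Grip point on the tray's panel, at y = 62, z = 26 mm in the tray, axes as the tray's. The panel, with an orange top, is 42 mm wide (x), 8 mm thick (y 58 to 66) and 38 mm high; it can be pinched from above, one finger inside the tray.
- grater_plate: Reversible grater plate, 190 (x) x 64 (y) x 12 mm, 0.2 kg, origin at its very middle. +z is the normal of the COARSE face (black rim, few large scoops), up at the start; -z that of the FINE face (green rim, many small points). Its long sides can be gripped midway, 64 mm apart, with the tool leaning along the plate..
- plate_one_notch_end (a point): Point on the plate's midline at its x = +86 mm; axes as the plate's. This +x end has one notch in its middle (14 mm wide, 17 mm deep); the -x end has two like it, 16 mm either side of the midline. They drop over the stand's one rear and two front pins with 2.5 mm play: with either face up the plate seats only with its +x end at the stand's rear.
- clamp_frame: Grey clamp frame with a window that holds the plate down, 8 mm thick, 64 mm wide, body from x = -100 to 108 mm, 0.12 kg; lies flat on the worktop, right side up, at the start. Origin on its underside, at the point that lies 87 mm above the stand's origin when fitted (axes then parallel to the stand's).
- frame_grip (a point): Middle of the frame's orange upright grip fin (46 mm along x, 16 mm thick in y, from 8 to 40 mm above the frame's underside); at x = 55, z = 29 mm in the frame, axes as the frame's.
- frame_tongue_tip (a point): Tip of the frame's front lip, a tongue 40 mm wide and 5 mm thick (1.5 to 6.5 mm above the underside) that sticks out in front of the frame's body from x = -100 to -114 mm; this point is at x = -114, z = 4 mm in the frame.
- frame_rear_edge (a point): Top of the frame's rear edge, at x = 106, z = 8 mm in the frame. The flat behind the fin (x 80 to 105, full width) is free for pressing.
- latch (a joint): Orange spring latch at the stand's rear end: 0 = sprung fully forward (nose tip then at stand x = 103, z = 98.5 mm), grows to 0.012 m as it is pushed to the rear (2 N at 0, 6 N at 0.012). The upper side of its nose is a steep ramp: the frame's rear edge, pressed down with some 5 to 15 N, pushes it back and it springs out over the edge.
- plate_rack: Wooden rack, fixed, 100 (x) x 124 (y) mm, board top at z = 15 mm; origin under its middle. Pairs of upright 10 mm dowels (x = +-22; y = -46.5, -15.5, 15.5, 46.5 mm; tops at z = 74 mm) make three slots at y = -31, 0, 31 mm, 21 mm wide. The plate can stand on an end in one, faces towards the rack's +y and -y. Empty at the start; use it to turn the plate if you like.
- bowl: Blue-grey fluted bowl, 149 mm across the rim, 66 mm high, floor 10 mm thick; origin in the middle of its underside.
- lemon_a_mid (a point): Middle of a lemon, 71 (x) x 53 x 51 mm, lying on the worktop. May be absent.
- lemon_b_mid (a point): Middle of another lemon, 71 (x) x 53 x 51 mm. May be absent.
- garlic_mid (a point): Middle of a garlic bulb, 60 (x) x 57 x 58 mm. May be absent.
- lemon_a: The first lemon; origin in the middle of its underside as it first lay, 25.5 mm below point lemon_a_mid.
- lemon_b: The second lemon; origin likewise.
- garlic: The garlic bulb; origin in the middle of its underside, 29 mm below point garlic_mid.
- mug: White mug, 82 mm across, 94 mm high, at the back; a bystander.
- cup: Small blue-grey fluted dish, 89 mm across, 40 mm high, at the back; a bystander.
There are look-alikes about, which are no part of the job. Leave any turquoise look-alike of the garlic alone.

How it is judged:
On the way, in this order (a step that is already met when the one before it is completed fails the run):
1. The plate lies fine side up, seated on all three pins (angle between grater_plate's own z axis and vertical above 3.05 rad and x of grater_plate in the frame of grater_stand between -0.006 and 0.006 m and y of grater_plate in the frame of grater_stand between -0.006 and 0.006 m and z of grater_plate in the frame of grater_stand between 0.0785 and 0.0835 m and x of plate_one_notch_end in the frame of grater_stand above 0.075 m and y of plate_one_notch_end in the frame of grater_stand between -0.006 and 0.006 m), for 0.2 s.
2. The clamp frame lies flat over the plate, its tongue in the front slot and the latch snapped over its rear edge (x of clamp_frame in the frame of grater_stand between -0.007 and 0.007 m and y of clamp_frame in the frame of grater_stand between -0.007 and 0.007 m and z of clamp_frame in the frame of grater_stand between 0.084 and 0.0895 m and angle between the z axis of clamp_frame and the z axis of grater_stand, either way round below 0.03 rad and angle between clamp_frame's own z axis and vertical below 0.1 rad and angle between the x axis of clamp_frame and the x axis of grater_stand, either way round below 0.08 rad and x of frame_tongue_tip in the frame of grater_stand below -0.106 m and z of frame_tongue_tip in the frame of grater_stand below 0.0955 m and z of frame_rear_edge in the frame of grater_stand below 0.0975 m and value of joint latch below 0.004 m), for 0.2 s.
At the end, for the whole second after the job is handed in: Tray in the bay, panel to the robot (10 mm); plate fine side up on its three pins (6 mm sideways, 2.5 mm in height); frame flat on it (0.03 rad), tongue in the slot, rear edge under the sprung-out latch; every lemon and garlic at rest in the upright bowl (60 mm of its axis) (all of step 1 and all of step 2 and x of catch_tray in the frame of grater_stand between -0.01 and 0.01 m and y of catch_tray in the frame of grater_stand between -0.01 and 0.012 m and z of catch_tray in the frame of grater_stand between 0.013 and 0.019 m and angle between catch_tray's own z axis and vertical below 0.05 rad and angle between the y axis of catch_tray and the y axis of grater_stand, either way round below 0.1 rad and y of tray_grip in the frame of grater_stand above 0.045 m and horizontal distance between each of lemon_a_mid, lemon_b_mid, garlic_mid and bowl below 0.06 m and z of lemon_a_mid in the frame of bowl between 0.015 and 0.105 m and linear speed of each of lemon_a, lemon_b, garlic below 0.03 m/s and z of lemon_b_mid in the frame of bowl between 0.015 and 0.105 m and z of garlic_mid in the frame of bowl between 0.015 and 0.105 m and angle between bowl's own z axis and vertical below 0.15 rad); the robot touches nothing.
It fails at once if A bystander (mug or dish) was moved by more than 4 cm (distance of any of mug, cup from where it was at the start of the episode above 0.04 m).
Of lemon_a, lemon_b, garlic only 2 to 3 are there at a start; the rules pass over those that are not, and their reading is None.
At some moment in a run one of lemon_a, lemon_b, garlic may be knocked a few centimetres aside while the robot is not near it.
It also fails if it takes over 210 s, if anything falls off the work surface, if the arm or the gripper's body presses on something with over 40 N, if the wrist force passes 120 N, or if a joint passes its speed limit or range.

## Working session

There is one attempt and no reset: what is moved stays moved. The work goes in short steps, Python scripts to look and compute and a shell command to move; the robot and the scene stay as the last step left them, time stands still between calls to the robot, and variables do not carry over. Pictures are saved under pics/ and viewed, at most 14 in all, crops included, and the job is handed in when it is done.

```bash
ls; mkdir -p pics; cat > h.py <<'E'
import numpy as np,cv2
from scipy.spatial.transform import Rotation as R
from plant import monitor,grab_frame,camera_model,job
def snap(n,f):
    s=monitor.sense(); im=grab_frame(n); cv2.imwrite(f'pics/{f}.png',im[:,:,::-1]); np.save(f'pics/{f}.npy',np.r_[s['position'],s['ee_rot']]); return im
def cam(n,pose=None):
    m=camera_model(n);K=np.array(m['intrinsics'])
    if n!='wrist': return K,np.linalg.inv(np.array(m['camera_from_world']))
    T=np.eye(4);T[:3,:3]=R.from_quat(pose[3:]).as_matrix();T[:3,3]=pose[:3]
    return K,T@np.array(m['tool_from_camera'])
def ray(n,uv,z,pose=None):
    K,T=cam(n,pose);uv=np.atleast_2d(uv).astype(float)
    d=(T[:3,:3]@np.linalg.inv(K)@np.c_[uv,np.ones(len(uv))].T).T;o=T[:3,3]
    return o+d*((z-o[2])/d[:,2])[:,None]
def proj(n,P,pose=None):
    K,T=cam(n,pose);P=np.atleast_2d(P);c=(np.linalg.inv(T)@np.c_[P,np.ones(len(P))].T)[:3];p=K@c;return (p[:2]/p[2]).T
def pose():
    s=monitor.sense();return np.r_[s['position'],s['ee_rot']]
def delta(p,Rm=None):
    """tool-frame scaled shift and turn to reach world p, rotation Rm"""
    q=pose();r=R.from_quat(q[3:]);d=r.inv().apply(np.array(p)-q[:3])/0.4
    a=np.zeros(3) if Rm is None else (r.inv()*Rm).as_rotvec()/(2*np.pi)
    return np.round(d,4),np.round(a,4)
def down(yaw):
    """tool pointing down, tool y axis (closing line) at world angle yaw"""
    y=np.array([np.cos(yaw),np.sin(yaw),0]);z=np.array([0,0,-1.]);x=np.cross(y,z);return R.from_matrix(np.c_[x,y,z])
E
python3 - <<'E'
from h import *
snap('side','side0');snap('top','top0');snap('wrist','wrist0')
s=monitor.sense();print(s)
print(R.from_quat(s['ee_rot']).as_matrix().round(3))
for n in('side','top'):K,T=cam(n);print(n,K.round(1).tolist(),T.round(3).tolist())
print(camera_model('wrist'))
E
```

```text
pics
{'clock': 0.15, 'joint_pos': array([-1.35152432,  0.59192585,  0.04830803,  1.60952819, -0.03329859,
        0.94269786, -0.03369006]), 'dq': array([ 0.00103949, -0.00157873, -0.00084873, -0.00398833,  0.00036753,
        0.00018438, -0.00103408]), 'tau': array([ 2.73104255e-03, -5.49245739e+01,  1.54939167e+00, -1.98454750e+01,
        9.53063165e-03,  5.63384427e-03, -4.17116624e-06]), 'position': array([0.22287905, 0.68925782, 0.25239063]), 'ee_rot': array([ 1.55703617e-01,  9.87803429e-01, -8.72889252e-04, -8.77503460e-05]), 'ft_force': array([-0.47869294, -0.25312106,  0.53708654]), 'torque': array([ 0.0699104 , -0.02320692, -0.01253825]), 'grasp_force': 0.0, 'width': 0.9999516956197907}
[[-0.952  0.308 -0.   ]
 [ 0.308  0.952 -0.002]
 [-0.    -0.002 -1.   ]]
side [[375.4, 0.0, 326.9], [0.0, 375.4, 199.9], [0.0, 0.0, 1.0]] [[-0.977, -0.141, 0.162, 0.448], [-0.214, 0.598, -0.772, 0.795], [0.012, -0.789, -0.614, 0.704], [0.0, 0.0, 0.0, 1.0]]
top [[374.4, 0.0, 320.4], [0.0, 374.4, 196.4], [0.0, 0.0, 1.0]] [[-0.002, -0.993, 0.119, 0.461], [-1.0, 0.002, 0.003, 0.027], [-0.004, -0.119, -0.993, 1.187], [0.0, 0.0, 0.0, 1.0]]
{'intrinsics': array([[324.75895295,   0.        , 323.19519315],
       [  0.        , 324.75895295, 196.83380006],
       [  0.        ,   0.        ,   1.        ]]), 'tool_from_camera': array([[ 1.68957370e-04, -9.51417461e-01, -3.07903859e-01,
         7.89144462e-02],
       [ 9.99999900e-01,  2.88350142e-04, -3.42262702e-04,
        -2.14361041e-05],
       [ 4.14418832e-04, -3.07903770e-01,  9.51417414e-01,
        -1.20063423e-01],
       [ 0.00000000e+00,  0.00000000e+00,  0.00000000e+00,
         1.00000000e+00]])}
```

View pics/top0.png

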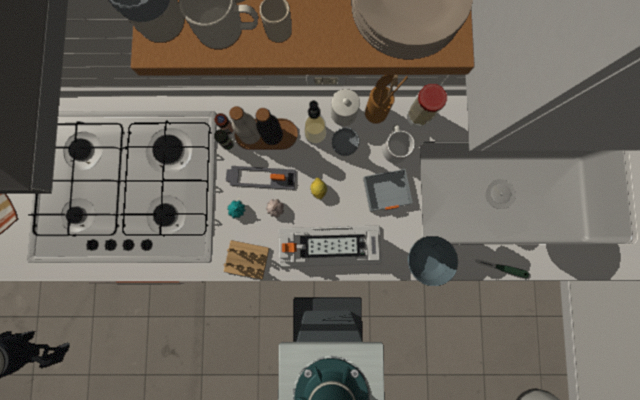

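View pics/side0.png

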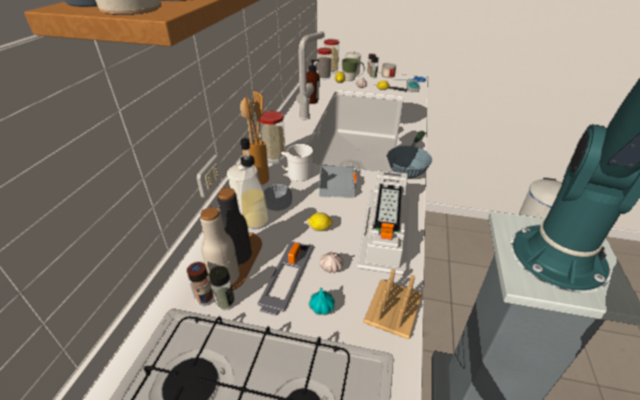

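Top view: stand at (330,245) with its latch at the left; frame (262,178); tray (388,190), panel already towards the robot; rack (247,260); bowl (433,260). 

Look-alikes:
- lemon: (318,187) top, plus far lemons at (340,75) and (383,85) in the side view
- garlic: (274,207) is white, (236,209) is turquoise (leave it)
- dish: (345,142), smaller than the bowl at (433,260)

Next are close crops.

```bash
python3 - <<'E'
from h import *
t=cv2.imread('pics/top0.png');s=cv2.imread('pics/side0.png')
cv2.imwrite('pics/c1.png',cv2.resize(t[155:290,215:415],None,fx=4,fy=4,interpolation=cv2.INTER_CUBIC)[:600,:800])
print('far',ray('side',[[340,75],[362,83],[383,85],[410,85]],.025).round(2).tolist())
for n,uv,z in [('lemon',(318,187),.025),('garlic',(274,207),.029),('turq',(236,209),.029),('bowl',(433,260),.06),('rack',(247,260),.015),('tray orange',(392,207),.038),('frame',(262,178),.008)]:
    print(n,ray('top',[uv],z).round(3).tolist())
for n,uv,z in [('lemon',(319,221),.025),('garlic',(331,261),.029)]: print(n,ray('side',[uv],z).round(3).tolist())
E
```

```text
far [[0.79, -1.1, 0.03], [0.66, -1.01, 0.03], [0.56, -1.01, 0.03], [0.43, -1.04, 0.03]]
lemon [[0.63, 0.038, 0.025]]
garlic [[0.567, 0.175, 0.029]]
turq [[0.561, 0.292, 0.029]]
bowl [[0.405, -0.304, 0.06]]
rack [[0.404, 0.258, 0.015]]
tray orange [[0.565, -0.19, 0.038]]
frame [[0.661, 0.217, 0.008]]
lemon [[0.629, 0.039, 0.025]]
garlic [[0.565, 0.18, 0.029]]
```

View pics/c1.png

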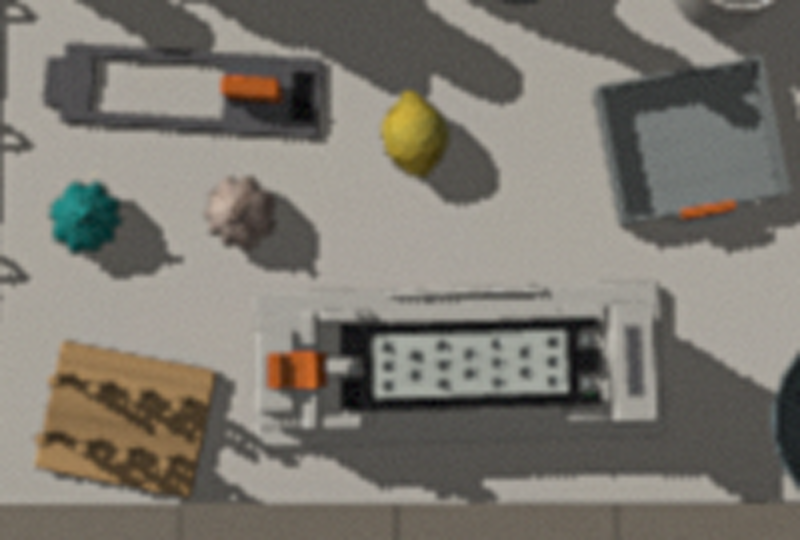

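The lemon at (0.63,0.04) and the white garlic at (0.57,0.18) are on the worktop. The far fruit (y about -1.0) lies behind the sink, out of reach. The frame's fin is at its right, so it needs a half turn. First I go above the stand.

```bash
python3 - <<'E'
from h import *
print(delta([.45,0,.38],down(0)))
E
```

```text
(array([-1.0704, -1.4655, -0.3164]), array([-2.000e-04,  2.000e-04,  2.002e-01]))
```

```bash
python3 -m pendant '-.05 -.07 -.08 0 0 .02;-.1 -.14 -.16 0 0 .03;-.15 -.21 -.2 0 0 .04;-.2 -.28 -.2 0 0 .05;-.26 -.35 -.2 0 0 .06;-.32 -.43 -.25 0 0 .08;-.38 -.51 -.25 0 0 .09;-.44 -.59 -.28 0 0 .11;-.5 -.67 -.3 0 0 .12;-.56 -.75 -.3 0 0 .13;-.6 -.8 -.3 0 0 .14;-.6 -.8 -.3 0 0 .15;-.6 -.8 -.3 0 0 .15' 1
python3 - <<'E'
from h import *
print(delta([.45,0,.38],down(0)))
E
```

```text
clock: 1.23
position: [0.3535, 0.3099, 0.3732]
ee_rot: [0.589, 0.808, 0.0, -0.0]
ft_force: [-0.0, 1.4, 0.1]
width: 1.001
grasp_force: 0.0
(array([-0.8114, -0.0066, -0.0173]), array([-0.0001, -0.0001,  0.0494]))
```

```bash
python3 -m pendant '-.08 0 0 0 0 .01;-.17 0 0 0 0 .02;-.26 0 0 0 0 .03;-.35 0 0 0 0 .04;-.45 0 0 0 0 .05;-.55 0 0 0 0 .05;-.65 0 0 0 0 .05;-.75 0 0 0 0 .05;-.81 -.007 -.017 0 0 .05;-.81 -.007 -.017 0 0 .05;-.81 -.007 -.017 0 0 .05'
python3 - <<'E'
from h import *
im=snap('wrist','w1'); print(np.load('pics/w1.npy').round(4),monitor.sense()['joint_pos'].round(2))
E
```

```text
clock: 2.15
position: [0.4517, 0.0027, 0.3802]
ee_rot: [0.707, 0.707, 0.0, 0.0]
ft_force: [-0.1, 1.0, -0.3]
width: 1.001
grasp_force: 0.0
[4.517e-01 2.700e-03 3.802e-01 7.068e-01 7.074e-01 2.000e-04 2.000e-04] [-0.73  0.1   0.68  2.07 -0.07  1.   -0.01]
```

View pics/w1.png

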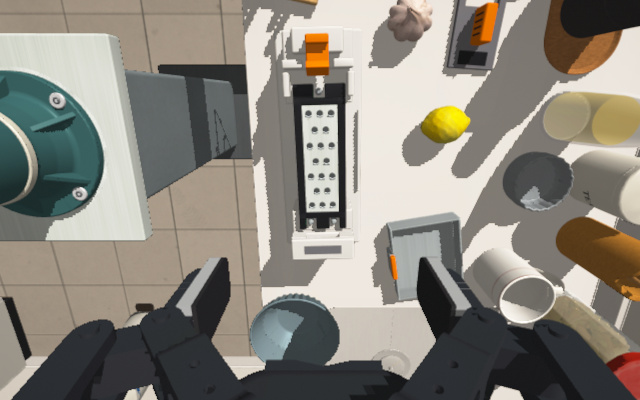

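Wrist view: stand from (318,30) to (322,258), plate centre around (321,157), latch (317,55), slot bridge (322,249). Lemon (446,124), garlic (410,18), tray panel (394,266). I'll measure the plate rim, tray and rack.

```bash
cat >> h.py <<'E'
def rect(n,f,m,z,roi=None,hull=True):
    """minAreaRect of mask in world metres at plane z: centre, sizes, angle of long side"""
    p=np.load(f'pics/{f}.npy') if n=='wrist' else None
    if roi is not None:
        k=np.zeros_like(m);k[roi[1]:roi[3],roi[0]:roi[2]]=m[roi[1]:roi[3],roi[0]:roi[2]];m=k
    m=cv2.morphologyEx(m.astype(np.uint8),cv2.MORPH_OPEN,np.ones((3,3)))
    c=max(cv2.findContours(m,cv2.RETR_EXTERNAL,cv2.CHAIN_APPROX_NONE)[0],key=cv2.contourArea)
    w=ray(n,c[:,0],z,p)[:,:2]
    b=cv2.boxPoints(cv2.minAreaRect((w*1000).astype(np.float32)))/1000
    e=b[1]-b[0],b[2]-b[1];l=e[0] if np.linalg.norm(e[0])>np.linalg.norm(e[1]) else e[1]
    return b.mean(0).round(4),np.round(sorted([np.linalg.norm(e[0]),np.linalg.norm(e[1])]),4),round(float(np.degrees(np.arctan2(l[1],l[0]))%180),2),b.round(4).tolist()
def load(f):
    im=cv2.imread(f'pics/{f}.png');return im,cv2.cvtColor(im,cv2.COLOR_BGR2HSV)
E
python3 - <<'E'
from h import *
im,h=load('w1');V=h[...,2];S=h[...,1];H=h[...,0]
dark=V<60
print('plate',rect('wrist','w1',dark,.087,(288,78,352,235)))
org=(H<16)&(S>180)&(V>120)
print('latch',rect('wrist','w1',org,.1,(290,25,350,85)))
print('traygrip',rect('wrist','w1',org,.038,(380,240,410,290)))
gry=(V>90)&(V<200)&(S>12)
print('bridge dark slot',rect('wrist','w1',(V<140),.106,(298,243,346,256)))
im,h=load('top0');V=h[...,2];S=h[...,1];H=h[...,0]
wood=(H>8)&(H<22)&(S>70)&(V>60)
print('rack top',rect('top','top0',wood,.015,(215,235,275,285)))
blue=(S>60)&(H>85)&(H<115)
print('bowl',rect('top','top0',blue,.066,(405,230,462,290)))
print('plate top',rect('top','top0',V<55,.087,(298,230,370,262)))
E
```

```text
plate (array([ 0.4482, -0.003 ], dtype=float32), array([0.0621, 0.1877], dtype=float32), 91.44, [[0.4147000014781952, 0.09009999781847], [0.4194999933242798, -0.09759999811649323], [0.48159998655319214, -0.09600000083446503], [0.47690001130104065, 0.09160000085830688]])
latch (array([0.4448, 0.1243], dtype=float32), array([0.0166, 0.0251], dtype=float32), 0.06, [[0.43220001459121704, 0.13259999454021454], [0.43230000138282776, 0.11590000241994858], [0.45730000734329224, 0.11599999666213989], [0.45730000734329224, 0.13259999454021454]])
traygrip (array([ 0.5655, -0.1895], dtype=float32), array([0.007 , 0.0359], dtype=float32), 99.98, [[0.5590000152587891, -0.17239999771118164], [0.5651999711990356, -0.2078000009059906], [0.5720999836921692, -0.20659999549388885], [0.5659000277519226, -0.1712000072002411]])
bridge dark slot (array([ 0.4511, -0.1206], dtype=float32), array([0.0105, 0.0473], dtype=float32), 0.02, [[0.42750000953674316, -0.11540000140666962], [0.42750000953674316, -0.1257999986410141], [0.4747999906539917, -0.1257999986410141], [0.4747999906539917, -0.11540000140666962]])
rack top (array([0.4055, 0.2617], dtype=float32), array([0.0997, 0.1257], dtype=float32), 78.72, [[0.3443000018596649, 0.20980000495910645], [0.44200000166893005, 0.19030000269412994], [0.4666000008583069, 0.31360000371932983], [0.36890000104904175, 0.33309999108314514]])Traceback (most recent call last):
  File "<stdin>", line 14, in <module>
  File "h.py", line 33, in rect
    c=max(cv2.findContours(m,cv2.RETR_EXTERNAL,cv2.CHAIN_APPROX_NONE)[0],key=cv2.contourArea)
ValueError: max() iterable argument is empty
```

```bash
cat >> h.py <<'E'
def orient(t,y):
    t=np.array(t,float);t/=np.linalg.norm(t);y=np.array(y,float);y-=t*(y@t);y/=np.linalg.norm(y)
    return R.from_matrix(np.c_[np.cross(y,t),y,t])
ST=np.array([.448,-.003,0]);SU=np.array([np.cos(np.radians(91.45)),np.sin(np.radians(91.45)),0]);SV=np.array([-SU[1],SU[0],0]) # stand origin, x, y axes
RK=np.array([.4055,.2617,0]);RY=np.array([np.cos(np.radians(78.7)),np.sin(np.radians(78.7)),0]);RX=np.array([RY[1],-RY[0],0])
c4,s4=np.cos(np.radians(40)),np.sin(np.radians(40));Z=np.array([0,0,1.])
P0=orient(-Z*c4+SU*s4,-SV)
E
python3 - <<'E'
from h import *
g=ST+Z*.081-P0.apply([0,0,.003])
print(delta(g+Z*.12,P0))
E
```

```text
(array([-0.0226, -0.0078,  0.4414]), array([ 0.0012,  0.1111, -0.0034]))
```

```bash
python3 -m pendant '0 0 .06 0 .02 0;0 0 .13 0 .04 0;-.02 -.008 .2 0 .06 0;-.02 -.008 .28 0 .08 -.003;-.022 -.008 .35 .001 .1 -.003;-.022 -.008 .44 .001 .111 -.003;-.022 -.008 .44 .001 .111 -.003;-.022 -.008 .44 .001 .111 -.003;-.022 -.008 .44 .001 .111 -.003'
python3 - <<'E'
from h import *
print(monitor.sense()['joint_pos'].round(2));snap('wrist','w2')
g=ST+Z*.081-P0.apply([0,0,.003])
print(delta(g,P0),proj('wrist',[ST+Z*.087,ST+.095*SU-.032*SV+.087*Z,ST-.095*SU-.032*SV+.087*Z,ST+.095*SU+.032*SV+.087*Z,ST-.095*SU+.032*SV+.087*Z],pose()).round())
E
```

```text
clock: 2.95
position: [0.4472, -0.006, 0.2022]
ee_rot: [0.658, 0.671, 0.237, -0.246]
ft_force: [0.0, 0.8, 0.5]
width: 1.0
grasp_force: 0.0
[-0.04  0.54  0.47  2.23 -1.01  1.1   1.23]
(array([-0.1936,  0.0011,  0.2311]), array([ 0.0001,  0.0001, -0.0004])) [[324. 301.]
 [360. 187.]
 [373. 454.]
 [287. 187.]
 [275. 454.]]
```

View pics/w2.png

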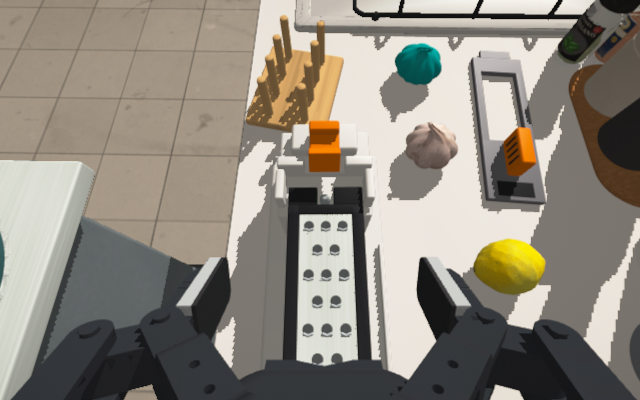

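The plate sits where predicted, with its rear edge at (289–363, 187). Descend and grip.

```bash
python3 -m pendant '-.04 .001 .05 0 0 0;-.08 .001 .1 0 0 0;-.12 .001 .15 0 0 0;-.16 .001 .2 0 0 0;-.18 .002 .215 0 0 0;-.1936 .002 .231 0 0 0;-.1936 .002 .231 0 0 0;-.1936 .002 .231 0 0 0' 1
python3 -m pendant '0 0 0 0 0 0;0 0 0 0 0 0;0 0 0 0 0 0;0 0 0 0 0 0;0 0 0 0 0 0;0 0 0 0 0 0;0 0 0 0 0 0;0 0 0 0 0 0;0 0 0 0 0 0' 0 70
python3 - <<'E'
from h import *
print(monitor.sense()['joint_pos'].round(2))
print(P0.inv().apply([0,0,1]).round(4))
E
```

```text
clock: 3.67
position: [0.4493, -0.0054, 0.0849]
ee_rot: [0.657, 0.672, 0.24, -0.243]
ft_force: [0.2, 0.0, 0.8]
width: 1.0
grasp_force: 0.0
clock: 4.42
position: [0.4491, -0.0064, 0.0851]
ee_rot: [0.657, 0.672, 0.24, -0.244]
ft_force: [0.3, -1.5, 4.5]
width: 0.731
grasp_force: 76.8
[ 0.04  0.77  0.37  2.27 -1.21  0.99  1.51]
[ 0.6428  0.     -0.766 ]
```

```bash
python3 - <<'E'
from h import *
q=pose();r=R.from_quat(q[3:])
PR=R.from_matrix(np.c_[SU,SV,Z]);pos=ST+Z*.081
np.savez('grip1.npz',p=r.inv().apply(pos-q[:3]),q=(r.inv()*PR).as_quat());print(r.inv().apply(pos-q[:3]).round(4))
E
python3 -m pendant '.06 0 -.07 0 0 0;.12 0 -.14 0 0 0;.18 0 -.21 0 0 0;.24 0 -.285 0 0 0;.28 0 -.335 0 0 0;.32 0 -.38 0 0 -.02;.32 0 -.38 0 0 -.04;.32 0 -.38 0 0 -.06'
python3 - <<'E'
from h import *
print(monitor.sense()['joint_pos'].round(2))
E
```

```text
[ 0.     -0.001   0.0054]
clock: 5.08
position: [0.4486, -0.0062, 0.2844]
ee_rot: [0.518, 0.785, 0.282, -0.192]
ft_force: [0.5, -0.1, -2.0]
width: 0.734
grasp_force: 77.5
[-0.04  0.38  0.45  2.18 -0.88  1.16  1.4 ]
```

```bash
python3 -m pendant '0 0 0 0 0 .02;0 0 0 0 0 .04;0 0 0 0 0 .06;0 0 0 0 0 .08;0 0 0 0 0 .1;0 0 0 0 0 .12;0 0 0 0 0 .14;0 0 0 0 0 .16;0 0 0 0 0 .18;0 0 0 0 0 .2;0 0 0 0 0 .22;0 0 0 0 0 .24;0 0 0 0 0 .26;0 0 0 0 0 .28;0 0 0 0 0 .3;0 0 0 0 0 .3'
cat >> h.py <<'E'
def tool_for(gf,ppos,PR):
    g=np.load(gf);rt=PR*R.from_quat(g['q']).inv();return np.array(ppos)-rt.apply(g['p']),rt
RACKR=R.from_matrix(np.c_[-Z,RX,-RY])
E
python3 - <<'E'
from h import *
print(monitor.sense()['joint_pos'].round(2))
t,r=tool_for('grip1.npz',RK+Z*.235,RACKR); print(t,r.as_matrix().round(2).tolist(),delta(t,r))
E
```

```text
clock: 6.42
position: [0.4479, -0.0057, 0.2823]
ee_rot: [0.939, 0.037, 0.007, -0.341]
ft_force: [-0.6, -0.0, -1.2]
width: 0.733
grasp_force: 77.5
[-0.29  0.47  0.81  2.19 -0.96  1.3  -0.36]
[0.40374757 0.25786836 0.23844969] [[-0.13, -0.98, 0.14], [-0.63, 0.19, 0.75], [-0.77, 0.0, -0.64]] (array([-0.0712, -0.4414,  0.5084]), array([ 0.0418, -0.0022,  0.2828]))
```

```bash
python3 -m pendant '0 0 0 .003 0 .02;0 0 0 .006 0 .04;0 0 0 .009 0 .06;-.005 -.03 .035 .012 0 .08;-.01 -.06 .07 .015 0 .1;-.015 -.1 .115 .018 0 .12;-.02 -.14 .16 .021 0 .14;-.027 -.18 .21 .024 0 .16;-.033 -.22 .25 .027 0 .18;-.04 -.26 .3 .03 0 .2;-.047 -.3 .345 .033 -.001 .22;-.054 -.34 .39 .036 -.001 .24;-.06 -.38 .44 .039 -.002 .26;-.067 -.42 .48 .042 -.002 .283;-.0712 -.4414 .5084 .042 -.002 .283;-.0712 -.4414 .5084 .042 -.002 .283;-.0712 -.4414 .5084 .042 -.002 .283'
python3 - <<'E'
from h import *
print(monitor.sense()['joint_pos'].round(2))
t,r=tool_for('grip1.npz',RK+Z*.235,RACKR); print(delta(t,r))
im=snap('side','s3')
print(proj('side',[RK+RX*a*.022+RY*b+Z*.074 for a in(1,-1) for b in (-.0465,-.0155,.0155,.0465)]).round())
cv2.imwrite('pics/s3c.png',cv2.resize(im[180:350,300:470,::-1],None,fx=3.5,fy=3.5,interpolation=cv2.INTER_CUBIC))
E
```

```text
clock: 7.83
position: [0.3923, 0.2329, 0.2519]
ee_rot: [-0.583, 0.696, 0.277, 0.313]
ft_force: [0.8, 0.7, -1.2]
width: 0.731
grasp_force: 78.6
[-1.01  0.83  1.36  2.51 -1.53  1.69 -1.93]
(array([-0.0179, -0.0185,  0.0721]), array([ 0.0049, -0.0014,  0.0008]))
[[393. 269.]
 [389. 279.]
 [385. 289.]
 [381. 300.]
 [413. 275.]
 [410. 285.]
 [406. 296.]
 [402. 308.]]
```

View pics/s3c.png

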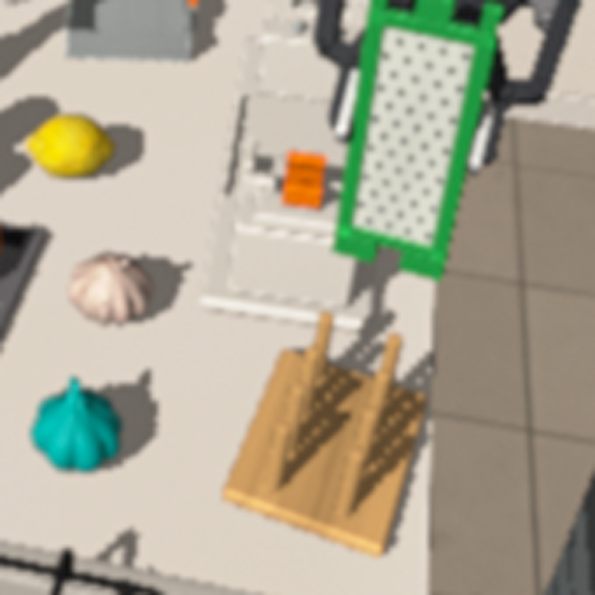

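The side view shows the fine face towards the camera, one-notch end down. The arm is at its limits short of the middle slot, so I'll try the right-hand slot (rack y = -31) and lower a little while still above the dowels.

```bash
cat >> h.py <<'E'
SL=RK-.031*RY
E
python3 - <<'E'
from h import *
t,r=tool_for('grip1.npz',SL+Z*.185,RACKR); print(t,delta(t,r))
E
```

```text
[0.39767324 0.22746931 0.18844969] (array([ 0.1279, -0.016 ,  0.0974]), array([ 0.0044, -0.0012,  0.0007]))
```

```bash
python3 -m pendant '.03 0 .02 0 0 0;.06 -.005 .05 0 0 0;.09 -.01 .07 .002 0 0;.128 -.016 .097 .0044 -.001 0;.128 -.016 .097 .0044 -.001 0;.128 -.016 .097 .0044 -.001 0'
python3 - <<'E'
from h import *
print(monitor.sense()['joint_pos'].round(2))
t,r=tool_for('grip1.npz',SL+Z*.185,RACKR); print(t,delta(t,r))
E
```

```text
clock: 8.38
position: [0.4065, 0.2027, 0.2069]
ee_rot: [-0.582, 0.697, 0.28, 0.312]
ft_force: [-0.4, 0.6, -0.3]
width: 0.734
grasp_force: 78.7
[-0.87  1.04  1.36  2.51 -1.53  1.88 -1.77]
[0.39767324 0.22746931 0.18844969] (array([-0.0013,  0.0307,  0.0742]), array([ 0.0057, -0.0011,  0.    ]))
```

The hand-on-the-right pose hits joint limits (j3, j4 and j5), so I change the plan. Put the plate back and regrip it leaning the other way (hand on the left, where j5 has range), then rack it one-notch end up and pinch it from above.

```bash
cat >> h.py <<'E'
SR=R.from_matrix(np.c_[SU,SV,Z])
E
python3 - <<'E'
from h import *
t,r=tool_for('grip1.npz',ST+Z*.281,SR); d,a=delta(t,r);print(d,a)
E
```

```text
[ 0.1698 -0.1864 -0.5093] [0.0402 0.0264 0.473 ]
```

```bash
python3 -m pendant '.02 -.01 -.06 0 0 0;.03 -.03 -.12 0 0 -.02;.05 -.05 -.18 0 0 -.04;.07 -.07 -.24 0 0 -.06;.09 -.09 -.3 0 0 -.08;.11 -.12 -.36 0 0 -.1;.13 -.14 -.42 0 0 -.12;.15 -.16 -.48 0 0 -.14;.17 -.186 -.509 0 0 -.16;.17 -.186 -.509 0 0 -.18;.17 -.186 -.509 0 0 -.2;.17 -.186 -.509 0 0 -.22;.17 -.186 -.509 0 0 -.24;.17 -.186 -.509 0 0 -.26;.17 -.186 -.509 0 0 -.28;.17 -.186 -.509 0 0 -.3;.17 -.186 -.509 0 0 -.3'
python3 - <<'E'
from h import *
print(monitor.sense()['joint_pos'].round(2))
t,r=tool_for('grip1.npz',ST+Z*.181,SR); d,a=delta(t,r);print(d,a)
E
```

```text
clock: 9.8
position: [0.4484, -0.0047, 0.287]
ee_rot: [0.905, 0.064, 0.09, -0.411]
ft_force: [0.3, -0.7, -1.8]
width: 0.732
grasp_force: 78.7
[-0.36  0.66  1.12  2.25 -1.15  1.63  0.05]
[-0.0533  0.1898  0.1614] [-0.0017 -0.0354 -0.2228]
```

```bash
python3 -m pendant '0 0 0 0 -.003 -.02;0 0 0 0 -.006 -.04;0 0 0 0 -.009 -.06;0 0 0 0 -.013 -.08;0 0 0 0 -.016 -.1;0 0 0 0 -.02 -.12;0 0 0 0 -.023 -.14;0 .02 .02 0 -.026 -.16;-.015 .06 .05 -.001 -.029 -.18;-.03 .1 .09 -.001 -.032 -.2;-.04 .14 .12 -.0017 -.0354 -.2228;-.0533 .1898 .1614 -.0017 -.0354 -.2228;-.0533 .1898 .1614 -.0017 -.0354 -.2228;-.0533 .1898 .1614 -.0017 -.0354 -.2228'
python3 - <<'E'
from h import *
print(monitor.sense()['joint_pos'].round(2))
for z in(.091,.082):
  t,r=tool_for('grip1.npz',ST+Z*z,SR); d,a=delta(t,r);print(d,a)
E
```

```text
clock: 10.97
position: [0.4482, -0.0062, 0.1835]
ee_rot: [0.659, 0.669, 0.238, -0.246]
ft_force: [-0.5, 0.2, -1.9]
width: 0.734
grasp_force: 78.5
[-0.25  0.69  0.81  2.25 -1.13  1.28  1.41]
[-0.1425  0.0036  0.1688] [-0.0008 -0.     -0.0014]
[-0.157   0.0037  0.186 ] [-0.0008 -0.     -0.0014]
```

```bash
python3 -m pendant '-.04 .001 .05 0 0 -.001;-.08 .002 .1 -.0008 0 -.0014;-.115 .0036 .135 -.0008 0 -.0014;-.13 .0036 .155 -.0008 0 -.0014;-.1425 .0036 .1688 -.0008 0 -.0014;-.15 .0036 .177 -.0008 0 -.0014;-.157 .0036 .186 -.0008 0 -.0014;-.157 .0036 .186 -.0008 0 -.0014;-.157 .0036 .186 -.0008 0 -.0014'
python3 -m pendant '0 0 0 0 0 0;0 0 0 0 0 0;0 0 0 0 0 0;0 0 0 0 0 0;.03 0 -.035 0 0 0;.07 0 -.08 0 0 0;.12 0 -.14 0 0 0;.18 0 -.21 0 0 0;.23 0 -.27 0 0 0;.26 0 -.3 0 -.02 0;.26 0 -.3 0 -.04 0;.26 0 -.3 0 -.06 0;.26 0 -.3 0 -.08 0;.26 0 -.3 0 -.1 0;.26 0 -.3 0 -.111 0;.26 0 -.3 0 -.111 0' 1
python3 - <<'E'
from h import *
print(monitor.sense()['joint_pos'].round(2))
snap('wrist','w4');im,h=load('w4')
print(rect('wrist','w4',h[...,2]<60,.087,(250,60,400,300)))
P0m=orient(-Z*c4-SU*s4,-SV); g=ST+Z*.081-P0m.apply([0,0,.003])
print(delta(g+Z*.1,P0m))
E
```

```text
clock: 11.72
position: [0.45, -0.0068, 0.086]
ee_rot: [0.656, 0.673, 0.241, -0.242]
ft_force: [0.7, -0.7, -1.3]
width: 0.736
grasp_force: 78.8
clock: 13.05
position: [0.4482, -0.0002, 0.2436]
ee_rot: [0.696, 0.718, 0.001, 0.001]
ft_force: [-0.4, 0.8, -0.8]
width: 1.0
grasp_force: 0.0
[-0.98  0.54  1.25  2.25 -0.72  0.84  0.78]
(array([ 0.4499, -0.0039], dtype=float32), array([0.063 , 0.1874], dtype=float32), 91.62, [[0.4156999886035919, 0.08889999985694885], [0.42100000381469727, -0.09839999675750732], [0.48399999737739563, -0.0966000035405159], [0.47870001196861267, 0.09070000052452087]])
(array([ 0.0019, -0.0012,  0.1512]), array([ 0.0008, -0.1112,  0.0003]))
```

```bash
sed -i 's/ST=np.array(\[.448,-.003,0\])/ST=np.array([.4493,-.0036,0])/' h.py; python3 -m pendant '0 0 .03 0 -.02 0;0 0 .06 0 -.04 0;0 0 .09 0 -.06 0;.002 0 .12 0 -.08 0;.002 .001 .15 0 -.1 0;.002 .001 .151 0 -.111 0;.002 .001 .151 0 -.111 0;.002 .001 .151 0 -.111 0'
python3 - <<'E'
from h import *
print(monitor.sense()['joint_pos'].round(2))
P0m=orient(-Z*c4-SU*s4,-SV); g=ST+Z*.081-P0m.apply([0,0,.003])
print(delta(g+Z*.1,P0m),delta(g,P0m))
E
```

```text
clock: 13.77
position: [0.4493, -0.0044, 0.1833]
ee_rot: [0.658, 0.671, -0.238, 0.245]
ft_force: [-0.4, 0.4, 0.6]
width: 1.001
grasp_force: 0.0
[-1.26  1.04  1.33  2.28 -0.54  0.62  0.38]
(array([ 0.0053, -0.0001, -0.0043]), array([ 0.0001, -0.0001, -0.0007])) (array([ 0.1659, -0.001 ,  0.1873]), array([ 0.0001, -0.0001, -0.0007]))
```

```bash
python3 -m pendant '.04 0 .05 0 0 0;.08 0 .1 0 0 0;.12 0 .14 0 0 0;.15 -.001 .17 0 0 0;.166 -.001 .187 0 0 -.0007;.166 -.001 .187 0 0 -.0007;.166 -.001 .187 0 0 -.0007'
python3 -m pendant '0 0 0 0 0 0;0 0 0 0 0 0;0 0 0 0 0 0;0 0 0 0 0 0;0 0 0 0 0 0;0 0 0 0 0 0;0 0 0 0 0 0;0 0 0 0 0 0;0 0 0 0 0 0' 0 70
python3 - <<'E'
from h import *
q=pose();r=R.from_quat(q[3:]);pos=ST+Z*.081
np.savez('grip2.npz',p=r.inv().apply(pos-q[:3]),q=(r.inv()*SR).as_quat());print(r.inv().apply(pos-q[:3]).round(4))
print(monitor.sense()['joint_pos'].round(2))
E
python3 -m pendant '-.05 0 -.06 0 0 0;-.1 0 -.12 0 0 0;-.15 0 -.18 0 0 0;-.2 0 -.24 0 0 0;-.25 0 -.3 0 0 0;-.3 0 -.36 0 0 0;-.32 0 -.38 0 0 .0;-.32 0 -.38 0 0 .02;-.32 0 -.38 0 0 .04'
python3 - <<'E'
from h import *
print(monitor.sense()['joint_pos'].round(2))
E
```

```text
clock: 14.35
position: [0.4499, -0.0014, 0.085]
ee_rot: [0.657, 0.672, -0.236, 0.245]
ft_force: [0.6, -0.7, 0.2]
width: 1.0
grasp_force: 0.0
clock: 15.1
position: [0.45, -0.0006, 0.0854]
ee_rot: [0.656, 0.673, -0.237, 0.247]
ft_force: [-0.7, 2.2, 5.6]
width: 0.736
grasp_force: 75.4
[ 0.0006 -0.0008  0.0053]
[-1.18  1.14  1.11  2.3  -0.69  0.46  0.36]
clock: 15.85
position: [0.4488, -0.001, 0.2836]
ee_rot: [0.737, 0.584, -0.202, 0.273]
ft_force: [0.3, 0.2, -1.7]
width: 0.735
grasp_force: 77.9
[-1.34  0.77  1.36  2.22 -0.08  0.74 -0.22]
```

```bash
cat >> h.py <<'E'
RACKR2=R.from_matrix(np.c_[Z,RX,RY])
E
python3 -m pendant '0 0 0 0 0 .02;0 0 0 0 0 .04;0 0 0 0 0 .06;0 0 0 0 0 .08;0 0 0 0 0 .1;0 0 0 0 0 .12;0 0 0 0 0 .14;0 0 0 0 0 .16;0 0 0 0 0 .18;0 0 0 0 0 .2;0 0 0 0 0 .2'
python3 - <<'E'
from h import *
print(monitor.sense()['joint_pos'].round(2))
for o in (-.031,0,.031):
  t,r=tool_for('grip2.npz',RK+o*RY+Z*.235,RACKR2); print(t.round(3),delta(t,r))
E
```

```text
clock: 16.77
position: [0.4483, -0.0012, 0.2826]
ee_rot: [0.939, 0.041, -0.005, 0.341]
ft_force: [-0.8, 0.0, -1.5]
width: 0.733
grasp_force: 78.0
[-1.34  0.78  1.36  2.22 -0.09  0.74 -1.47]
[0.399 0.236 0.238] (array([-0.0739, -0.5339, -0.2965]), array([-4.400e-02,  1.000e-04,  2.837e-01]))
[0.406 0.266 0.238] (array([-0.0532, -0.5907, -0.345 ]), array([-4.400e-02,  1.000e-04,  2.837e-01]))
[0.412 0.297 0.238] (array([-0.0325, -0.6475, -0.3934]), array([-4.400e-02,  1.000e-04,  2.837e-01]))
```

```bash
python3 -m pendant '-.01 -.08 -.05 0 0 0;-.02 -.16 -.1 0 0 0;-.03 -.24 -.15 0 0 0.01;-.04 -.32 -.2 0 0 .03;-.05 -.4 -.25 0 0 .05;-.06 -.48 -.28 -.01 0 .07;-.07 -.53 -.296 -.01 0 .09;-.07 -.534 -.2965 -.015 0 .11;-.07 -.534 -.2965 -.02 0 .13;-.074 -.534 -.2965 -.02 0 .13'
python3 - <<'E'
from h import *
print(monitor.sense()['joint_pos'].round(2))
for o in (-.031,0):
  t,r=tool_for('grip2.npz',RK+o*RY+Z*.235,RACKR2); print(t.round(3),delta(t,r))
E
```

```text
clock: 17.6
position: [0.3997, 0.2373, 0.2368]
ee_rot: [0.856, -0.333, 0.135, 0.373]
ft_force: [0.8, 0.2, -0.6]
width: 0.735
grasp_force: 78.1
[-1.65  1.09  1.35  2.   -0.31  1.17 -2.44]
[0.399 0.236 0.238] (array([0.0029, 0.004 , 0.0008]), array([-0.0242, -0.0005,  0.1543]))
[0.406 0.266 0.238] (array([-0.0215, -0.0443, -0.0547]), array([-0.0242, -0.0005,  0.1543]))
```

```bash
python3 -m pendant '0 0 0 -.003 0 .02;0 0 0 -.006 0 .04;0 0 0 -.01 0 .06;0 0 0 -.013 0 .08;0 0 0 -.016 0 .1;0 0 0 -.02 0 .12;0 0 0 -.022 0 .14;0 0 0 -.0242 0 .1543;0 0 0 -.0242 0 .1543;0 0 0 -.0242 0 .1543;0 0 0 -.0242 0 .1543;0 0 0 -.0242 0 .1543'
python3 - <<'E'
from h import *
print(monitor.sense()['joint_pos'].round(2))
for o in (-.031,0):
  t,r=tool_for('grip2.npz',RK+o*RY+Z*.235,RACKR2); print(t.round(3),delta(t,r))
E
```

```text
clock: 18.6
position: [0.4129, 0.159, 0.1458]
ee_rot: [-0.601, 0.686, -0.243, -0.329]
ft_force: [-3.2, 13.6, 8.5]
width: 0.734
grasp_force: 79.2
[-1.49  1.32  1.36  2.07 -0.54  1.14 -3.08]
[0.399 0.236 0.238] (array([ 0.0457,  0.0779, -0.288 ]), array([0.0012, 0.0049, 0.0117]))
[0.406 0.266 0.238] (array([-0.0058,  0.075 , -0.3459]), array([0.0012, 0.0049, 0.0117]))
```

```bash
cat > kin.py <<'E'
import numpy as np
from scipy.optimize import least_squares
from scipy.spatial.transform import Rotation as R
LO=np.array([-2.69,-.47,-1.27,.19,-1.53,.08,-3.09]);HI=np.array([2.69,2.24,1.36,2.51,4.68,2.07,3.09])
D=[([-1.3515,.5919,.0483,1.6095,-.0333,.9427,-.0337],[.2229,.6893,.2524],[.1557,.9878,-.0009,-.0001]),
([-.73,.1,.68,2.07,-.07,1.0,-.01],[.4517,.0027,.3802],[.707,.707,0,0]),
([-.04,.54,.47,2.23,-1.01,1.1,1.23],[.4472,-.006,.2022],[.658,.671,.237,-.246]),
([.04,.77,.37,2.27,-1.21,.99,1.51],[.4491,-.0064,.0851],[.657,.672,.24,-.244]),
([-.04,.38,.45,2.18,-.88,1.16,1.4],[.4486,-.0062,.2844],[.518,.785,.282,-.192]),
([-.29,.47,.81,2.19,-.96,1.3,-.36],[.4479,-.0057,.2823],[.939,.037,.007,-.341]),
([-1.01,.83,1.36,2.51,-1.53,1.69,-1.93],[.3923,.2329,.2519],[-.583,.696,.277,.313]),
([-.87,1.04,1.36,2.51,-1.53,1.88,-1.77],[.4065,.2027,.2069],[-.582,.697,.28,.312]),
([-.98,.54,1.25,2.25,-.72,.84,.78],[.4482,-.0002,.2436],[.696,.718,.001,.001]),
([-1.26,1.04,1.33,2.28,-.54,.62,.38],[.4493,-.0044,.1833],[.658,.671,-.238,.245]),
([-1.65,1.09,1.35,2.0,-.31,1.17,-2.44],[.3997,.2373,.2368],[.856,-.333,.135,.373]),
([-1.49,1.32,1.36,2.07,-.54,1.14,-3.08],[.4129,.159,.1458],[-.601,.686,-.243,-.329])]
def fk(q,L):
    r=R.identity();p=np.zeros(3)
    for i in range(7):
        r=r*(R.from_rotvec([0,0,-q[i]]) if i%2==0 else R.from_rotvec([0,q[i],0]))
        p=p+r.apply(L[i])
    return p,r
def fitL():
    def unpack(x): L=np.zeros((7,3));L[0,2]=x[0];L[1]=x[1:4];L[2]=x[4:7];L[3]=x[7:10];L[4]=x[10:13];L[5]=x[13:16];L[6]=[x[16],0,x[17]];return L
    f=lambda x:np.r_[np.concatenate([fk(q,unpack(x))[0]-p for q,p,_ in D])/.003,x*.05]
    s=least_squares(f,np.full(18,.1));L=unpack(s.x)
    return L
if __name__=='__main__':
    L=fitL();np.save('L.npy',L);print(L.round(3))
    for q,p,o in D:
        P,r=fk(q,L);rel=r.inv()*R.from_quat(o);print((P-p).round(4),rel.as_rotvec().round(3))
E
python3 kin.py; python3 - <<'E'
from h import *
q=pose();print(delta(q[:3]+[0,0,.13]))
E
```

```text
[[ 0.     0.     0.295]
 [ 0.001 -0.02   0.311]
 [-0.    -0.013  0.312]
 [-0.004 -0.013  0.234]
 [-0.    -0.     0.234]
 [ 0.004 -0.001  0.143]
 [ 0.001  0.     0.144]]
[0.0014 0.0001 0.0004] [0.    0.    1.571]
[-0.0017  0.0014 -0.0025] [-7.000e-03 -1.000e-03  1.575e+00]
[ 0.0029 -0.0006  0.001 ] [0.002 0.002 1.573]
[-0.0032  0.0024 -0.0013] [-1.000e-03 -1.100e-02  1.569e+00]
[-0.0007 -0.0014 -0.0008] [-0.002  0.002  1.564]
[ 0.0008 -0.0001 -0.0001] [-1.000e-03 -1.000e-03  1.564e+00]
[0.0002 0.0005 0.0007] [0.005 0.003 1.571]
[ 0.     -0.0006 -0.0002] [8.000e-03 1.000e-03 1.569e+00]
[0.0005 0.0004 0.0018] [5.000e-03 1.000e-03 1.572e+00]
[0.0011 0.0003 0.0002] [ 7.000e-03 -1.000e-03  1.569e+00]
[0.0016 0.0013 0.0005] [ 1.000e-03 -4.000e-03  1.575e+00]
[-0.0025 -0.0005  0.0002] [ 8.000e-03 -1.000e-03  1.577e+00]
(array([ 0.2418,  0.0202, -0.2162]), array([0., 0., 0.]))
```

```bash
python3 -m pendant '.04 0 -.036 0 0 0;.09 .01 -.08 0 0 0;.14 .01 -.125 0 0 0;.19 .015 -.17 0 0 0;.2418 .02 -.216 0 0 0;.2418 .02 -.216 0 0 0'
cat >> kin.py <<'E'
L=np.load('L.npy') if __import__('os').path.exists('L.npy') else None
TO=R.from_rotvec([0,0,np.pi/2])
def fkt(q): p,r=fk(q,L);return p,r*TO
def ik(p,r,q0):
    def f(q):
        P,Q=fkt(q);return np.r_[(P-p)*10,(Q.inv()*r).as_rotvec()*3,(q-q0)*1e-3]
    s=least_squares(f,np.clip(q0,LO+.01,HI-.01),bounds=(LO,HI));return s.x,np.abs(s.fun[:6]).max()
def many(p,r,n=60,seed=0):
    g=np.random.default_rng(seed);o=[]
    for _ in range(n):
        x,e=ik(p,r,g.uniform(LO,HI))
        if e<.02:o.append(x)
    return np.array(o)
E
cat > q1.py <<'E'
from h import *; import kin
print(monitor.sense()['joint_pos'].round(2))
def show(n,p,r):
    o=kin.many(p,r,40);print(n,len(o))
    for x in sorted(o.tolist(),key=lambda a:a[2])[::max(1,len(o)//5)]:print('   ',np.round(x,2))
for n,g,RR in(('A handright','grip1.npz',RACKR),('B handleft','grip2.npz',RACKR2)):
    for o in(-.031,0,.031):
        t,r=tool_for(g,RK+o*RY+Z*.112,RR);show((n,o),t,r)
E
python3 q1.py
```

```text
clock: 19.1
position: [0.4311, 0.129, 0.2124]
ee_rot: [-0.622, 0.674, -0.221, -0.332]
ft_force: [-3.4, 11.2, -4.6]
width: 0.734
grasp_force: 78.2
[-1.43  1.14  1.36  2.05 -0.37  1.12 -3.08]
('A handright', -0.031) 0
('A handright', 0) 20
    [ 0.61  1.14 -1.27  2.51  2.53  0.41  0.31]
    [ 0.61  1.14 -1.27  2.51  2.53  0.41  0.31]
    [ 0.61  1.14 -1.27  2.51  2.53  0.41  0.31]
    [ 0.61  1.14 -1.27  2.51  2.53  0.41  0.31]
    [ 0.61  1.14 -1.27  2.51  2.53  0.41  0.31]
('A handright', 0.031) 20
    [ 0.53  1.14 -1.27  2.49  2.54  0.45  0.26]
    [ 0.53  1.14 -1.27  2.49  2.54  0.45  0.26]
    [ 0.53  1.14 -1.27  2.49  2.54  0.45  0.26]
    [ 0.38  0.93 -0.97  2.49  3.32  0.4  -0.55]
    [-0.15  0.72 -0.21  2.51  4.08  0.8  -1.39]
('B handleft', -0.031) 19
    [-0.13  1.24 -1.27  1.91  0.88  1.93  1.  ]
    [-0.18  1.14 -1.13  1.91  0.84  1.81  1.1 ]
    [-0.24  1.06 -1.    1.92  0.8   1.71  1.18]
    [-0.51  0.86 -0.53  1.93  0.63  1.43  1.46]
    [-0.86  0.8  -0.01  1.94  0.4   1.23  1.76]
    [-1.3   0.94  0.67  1.96 -0.    1.1   2.28]
    [-1.48  1.13  1.02  1.97 -0.3   1.13  2.65]
('B handleft', 0) 19
    [-0.17  1.26 -1.27  1.85  0.88  1.96  1.01]
    [-0.22  1.15 -1.12  1.85  0.83  1.83  1.11]
    [-0.27  1.08 -1.    1.85  0.79  1.74  1.18]
    [-0.55  0.88 -0.51  1.87  0.6   1.46  1.47]
    [-0.88  0.82 -0.02  1.88  0.39  1.28  1.76]
    [-1.31  0.95  0.66  1.9  -0.02  1.15  2.27]
    [-1.48  1.14  1.    1.9  -0.29  1.18  2.62]
('B handleft', 0.031) 19
    [-0.21  1.27 -1.27  1.79  0.88  1.98  1.02]
    [-0.26  1.16 -1.11  1.79  0.83  1.85  1.12]
    [-0.31  1.1  -1.01  1.79  0.79  1.78  1.19]
    [-0.59  0.9  -0.5   1.8   0.58  1.49  1.49]
    [-0.89  0.84 -0.03  1.82  0.37  1.33  1.76]
    [-1.32  0.97  0.65  1.83 -0.03  1.21  2.26]
    [-1.48  1.14  0.99  1.84 -0.29  1.24  2.59]
```

```bash
python3 - <<'E'
from h import *
q=pose();print(delta([.435,.08,.33]))
E
```

```text
(array([ 0.297 ,  0.0084, -0.1151]), array([0., 0., 0.]))
```

```bash
python3 -m pendant '.06 0 -.02 0 0 0;.12 0 -.04 0 0 0;.18 0 -.07 0 0 0;.24 0 -.09 0 0 0;.3 0 -.115 0 0 0;.3 0 -.115 0 0 -.02;.3 0 -.115 0 0 -.04;.3 0 -.115 0 0 -.06;.3 0 -.115 0 0 -.08;.3 0 -.115 0 0 -.1;.3 0 -.115 0 0 -.12;.3 0 -.115 0 0 -.14;.3 0 -.115 0 0 -.16;.3 0 -.115 0 0 -.18;.3 0 -.115 0 0 -.2;.3 0 -.115 0 0 -.2'
python3 - <<'E'
from h import *
print(monitor.sense()['joint_pos'].round(2));im=snap('wrist','w5')
t,r=tool_for('grip2.npz',ST+Z*.281,SR); print(delta(t,r))
E
```

```text
clock: 20.43
position: [0.4377, 0.0759, 0.3324]
ee_rot: [0.898, -0.18, -0.016, 0.402]
ft_force: [-0.8, -0.4, -1.9]
width: 0.734
grasp_force: 78.1
[-1.29  0.61  1.01  2.02  0.22  1.22 -2.34]
(array([0.0796, 0.0222, 0.2114]), array([-0.0039,  0.0422, -0.3043]))
```

View pics/w5.png

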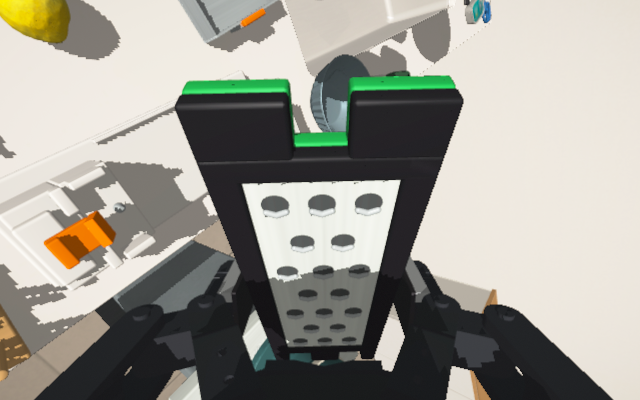

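The plate is still square in the jaws: one-notch end at (320,90–140), coarse face towards the camera. Rolling on the other way round.

```bash
python3 - <<'E'
from h import *
p=np.load('pics/w5.npy');g=np.load('grip2.npz');r=R.from_quat(p[3:]);PR=r*R.from_quat(g['q']);P=p[:3]+r.apply(g['p'])
print(proj('wrist',[P+PR.apply([.095,s*.032,.006]) for s in(1,-1)],p).round())
E
python3 -m pendant '0 0 0 0 0 -.02;0 0 0 0 0 -.04;0 0 0 0 0 -.06;0 0 0 0 0 -.08;0 0 0 0 0 -.1;0 0 0 0 0 -.12;0 0 0 0 0 -.14;0 0 0 0 0 -.16;0 0 0 0 0 -.18;0 0 0 0 0 -.2;0 0 0 0 0 -.22;0 0 0 0 0 -.24;0 0 0 0 0 -.26;0 0 0 0 0 -.28;0 0 0 0 0 -.3;0 0 0 0 0 -.32;0 0 0 0 0 -.34;0 0 0 0 0 -.36;0 0 0 0 0 -.38;0 0 0 0 0 -.4'
python3 - <<'E'
from h import *
print(monitor.sense()['joint_pos'].round(2))
t,r=tool_for('grip2.npz',RK+Z*.24,RACKR2); print(t.round(3),delta(t,r))
E
```

```text
[[147. 144.]
 [495. 143.]]
clock: 22.15
position: [0.4381, 0.0762, 0.3317]
ee_rot: [0.453, 0.795, -0.388, 0.112]
ft_force: [0.2, -0.7, -1.4]
width: 0.732
grasp_force: 78.0
[-0.85  0.42  0.33  2.    0.45  1.37 -0.21]
[0.406 0.266 0.243] (array([ 0.4642,  0.1856, -0.1772]), array([ 0.0099, -0.0015, -0.381 ]))
```

```bash
cat > fitp.py <<'E'
from h import *; from scipy.optimize import least_squares
p=np.load('pics/w5.npy');g=np.load('grip2.npz');r=R.from_quat(p[3:])
X=np.array([[.095,.032,.006],[.095,-.032,.006],[.078,.007,.006],[.078,-.007,.006]]);U=np.array([[183,104],[462,100],[293,157],[349,157]])
def pl(x):
    q=R.from_rotvec([0,x[0],0])*R.from_quat(g['q']);off=g['p']+R.from_quat(g['q']).apply([0,x[3],0])+q.apply([x[1],0,x[2]]);return off,q
def f(x):
    off,q=pl(x);return np.r_[(proj('wrist',p[:3]+r.apply(off+q.apply(X)),p)-U).ravel(),x[2]*2000]
s=least_squares(f,np.zeros(4),x_scale=.01);print(s.x.round(4),s.fun.round(1))
off,q=pl(s.x);np.savez('grip3.npz',p=off,q=q.as_quat())
E
python3 fitp.py; python3 - <<'E'
from h import *
t,r=tool_for('grip3.npz',RK+Z*.24,RACKR2); print(t.round(3),delta(t,r))
import kin
o=kin.many(*tool_for('grip3.npz',RK+Z*.112,RACKR2),20);print(o[::4].round(2))
E
```

```text
[-0.202  -0.0049 -0.0003 -0.0005] [-0.9 -2.9 -0.8  0.7  2.8  1.5 -0.8  1.4 -0.6]
[0.406 0.267 0.247] (array([ 0.4591,  0.1824, -0.1854]), array([ 0.0483,  0.0136, -0.3783]))
[[-1.4   1.11  0.79  1.83 -0.04  1.31  2.37]
 [-1.48  1.22  0.99  1.83 -0.19  1.32  2.56]]
```

```bash
python3 -m pendant '.01 0 0 .003 .001 -.02;.02 .01 -.01 .005 .001 -.04;.04 .02 -.02 .008 .002 -.06;.06 .03 -.03 .01 .003 -.08;.09 .04 -.04 .013 .004 -.1;.12 .05 -.05 .015 .004 -.12;.15 .06 -.06 .018 .005 -.14;.18 .07 -.07 .02 .006 -.16;.21 .08 -.08 .023 .006 -.18;.24 .1 -.1 .026 .007 -.2;.27 .11 -.11 .028 .008 -.22;.3 .12 -.12 .03 .009 -.24;.33 .13 -.13 .033 .009 -.26;.36 .14 -.145 .036 .01 -.28;.39 .155 -.16 .038 .011 -.3;.42 .17 -.17 .041 .012 -.32;.44 .175 -.18 .043 .012 -.34;.459 .182 -.185 .046 .013 -.36;.459 .182 -.185 .0483 .0136 -.378;.459 .182 -.185 .0483 .0136 -.378'
python3 - <<'E'
from h import *
print(monitor.sense()['joint_pos'].round(2))
t,r=tool_for('grip3.npz',RK+Z*.24,RACKR2); print(delta(t,r),r.as_matrix()[:,2])
im=snap('side','s6');cv2.imwrite('pics/s6c.png',cv2.resize(im[180:350,300:470,::-1],None,fx=3.5,fy=3.5,interpolation=cv2.INTER_CUBIC))
E
```

```text
clock: 23.82
position: [0.4067, 0.2674, 0.2456]
ee_rot: [-0.542, 0.666, -0.324, -0.397]
ft_force: [-0.7, 0.5, -0.6]
width: 0.736
grasp_force: 78.1
[-0.71  0.75 -0.31  1.78  0.48  1.74  1.67]
(array([0.0036, 0.001 , 0.    ]), array([ 0.    , -0.0001, -0.0004])) [-0.1775381  -0.86160785 -0.47551249]
```

View pics/s6c.png

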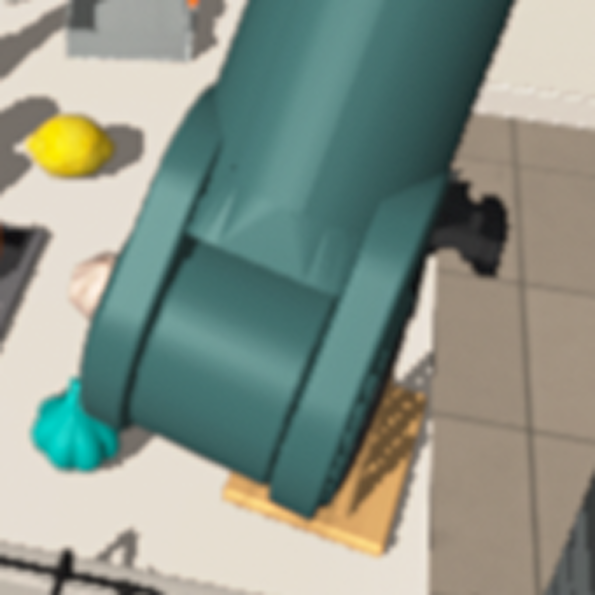

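```bash
python3 - <<'E'
from h import *
for z in(.17,.125,.112):
  t,r=tool_for('grip3.npz',RK+Z*z,RACKR2); print(delta(t,r))
E
```

```text
(array([-0.1518,  0.0023,  0.0829]), array([ 0.0001, -0.0001, -0.001 ]))
(array([-0.2508,  0.0027,  0.1363]), array([ 0.0001, -0.0001, -0.001 ]))
(array([-0.2794,  0.0028,  0.1517]), array([ 0.0001, -0.0001, -0.001 ]))
```

```bash
python3 -m pendant '-.04 .001 .02 0 0 0;-.08 .001 .043 0 0 -.001;-.115 .002 .063 0 0 -.001;-.15 .002 .083 0 0 -.001;-.175 .0025 .096 0 0 -.001;-.2 .0025 .109 0 0 -.001;-.225 .0025 .122 0 0 -.001;-.25 .0027 .136 0 0 -.001;-.25 .0027 .136 0 0 -.001;-.25 .0027 .136 0 0 -.001'
python3 -m pendant '-.01 0 .005 0 0 0;-.02 0 .01 0 0 0;-.0286 0 .0154 0 0 0;-.0286 0 .0154 0 0 0;-.0286 0 .0154 0 0 0'
python3 - <<'E'
from h import *
im=snap('wrist','w7');t,r=tool_for('grip3.npz',RK+Z*.112,RACKR2); print(delta(t,r))
E
```

```text
clock: 24.7
position: [0.406, 0.2672, 0.1331]
ee_rot: [-0.543, 0.665, -0.323, -0.398]
ft_force: [-0.0, 0.3, -1.0]
width: 0.729
grasp_force: 78.1
clock: 25.12
position: [0.406, 0.2673, 0.1205]
ee_rot: [-0.543, 0.665, -0.323, -0.397]
ft_force: [-0.2, 0.6, -2.1]
width: 0.732
grasp_force: 78.1
(array([-0.0033, -0.0006,  0.0032]), array([0.0001, 0.0002, 0.    ]))
```

```bash
python3 -m pendant '-.004 0 .002 0 0 0;-.006 0 .003 0 0 0;-.006 0 .003 0 0 0;-.006 0 .003 0 0 0;-.006 0 -.02 0 0 0;-.006 0 -.07 0 0 0;-.006 0 -.13 0 0 0;-.006 0 -.2 0 0 0;-.006 0 -.28 0 0 0;-.006 0 -.36 0 0 0;-.006 0 -.36 0 0 0' 1
python3 - <<'E'
from h import *
im=snap('wrist','w8');print(monitor.sense()['joint_pos'].round(2))
E
```

```text
clock: 26.08
position: [0.432, 0.3996, 0.1895]
ee_rot: [-0.546, 0.667, -0.32, -0.393]
ft_force: [-0.9, 0.7, 0.0]
width: 1.0
grasp_force: 0.0
[-0.81  0.93 -0.31  1.49  0.46  1.84  1.65]
```

View pics/w8.png

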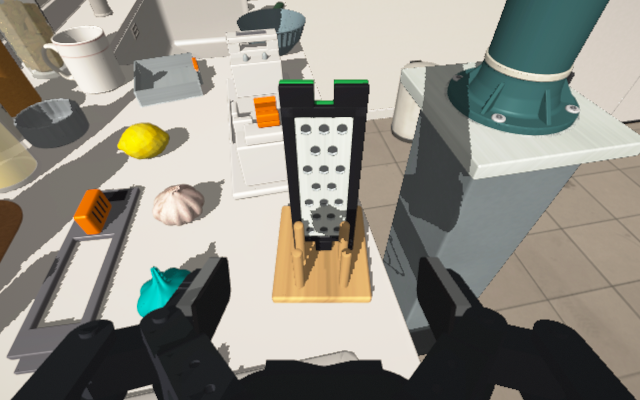

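The plate stands in the rack's middle slot: one-notch end up at (323,90), coarse face to the left. The tray is next, while the stand is clear. First I check reach at the tray's goal and for the top pinch.

```bash
cat > q2.py <<'E'
from h import *; import kin
q0=monitor.sense()['joint_pos'];print(q0.round(2))
def path(n,poses,q):
    for p,r in poses:
        x,e=kin.ik(p,r,q);print(n,np.round(p,3),x.round(2),round(e,4));q=x
    return q
g=ST+.062*SV+Z*.045
for lean in (0,20,-20,35,-35):
    l=np.radians(lean);r=orient(-Z*np.cos(l)+SU*np.sin(l),-SV);o=kin.many(g,r,12);print('tray',lean,len(o),o[:3].round(2).tolist())
a=np.radians(10);ty=np.array([-np.cos(a),-np.sin(a),0])
path('pick tray',[([.5655,-.1895,.2],down(a)),([.5655,-.1895,.031],down(a)),([.5655,-.1895,.2],down(a)),(g+Z*.15,down(np.radians(1.5))),(g,down(np.radians(1.5)))],q0)
def PT(phi):
    x=SU*np.cos(phi)+Z*np.sin(phi);z=SU*np.sin(phi)-Z*np.cos(phi);return R.from_matrix(np.c_[x,np.cross(z,x),z])
for sg in(1,-1):
    rt=orient(-Z,sg*RY);gp=RACKR2.inv()*rt   # tool in plate
    pl=lambda P,PR:(P+PR.apply([.083,0,0]),PR*gp)
    P20=PT(np.radians(20));edge=ST-.094*SU+.077*Z;c=edge-P20.apply([-.095,0,.006])
    path(sg,[pl(RK+Z*.25,RACKR2),pl(RK+Z*.11,RACKR2),pl(RK+Z*.27,RACKR2),pl(ST+.15*SU+Z*.3,PT(np.radians(60))),pl(c+Z*.1,P20),pl(c,P20)],q0)
E
python3 q2.py
```

```text
[-0.81  0.93 -0.31  1.49  0.46  1.84  1.65]
tray 0 9 [[0.74, 1.03, -1.27, 2.45, 1.41, 0.98, -1.55], [-0.65, 0.84, 0.82, 2.5, 4.68, 0.57, 1.59], [-0.19, 0.63, 0.12, 2.48, -1.15, 0.08, 1.09]]
tray 20 7 [[0.99, 1.09, -1.27, 2.42, 1.3, 0.7, -1.2], [0.49, 0.71, -0.46, 2.43, -0.43, 0.13, 0.57], [-0.45, 0.95, 0.9, 2.47, -1.51, 1.03, 1.77]]
tray -20 8 [[0.46, 1.03, -1.19, 2.43, 1.37, 1.27, -1.77], [-0.75, 0.77, 0.56, 2.47, -0.53, 0.09, 0.25], [-0.65, 0.73, 0.39, 2.47, 0.7, 0.11, -1.0]]
tray 35 6 [[1.14, 1.21, -1.27, 2.36, 1.06, 0.59, -0.82], [0.78, 0.84, -0.64, 2.37, -0.48, 0.26, 0.78], [-0.16, 0.92, 0.67, 2.42, -1.41, 1.1, 1.82]]
tray -35 8 [[0.24, 1.05, -1.06, 2.4, 1.3, 1.44, -1.88], [-1.06, 1.0, 0.82, 2.44, -0.56, 0.2, 0.15], [-0.89, 0.86, 0.53, 2.44, 0.66, 0.25, -1.11]]
pick tray [ 0.566 -0.19   0.2  ] [-0.08  0.54  0.46  1.96 -0.35  0.72  0.77] 0.0
pick tray [ 0.566 -0.19   0.031] [ 0.07  0.77  0.26  2.03 -0.47  0.4   0.86] 0.0
pick tray [ 0.566 -0.19   0.2  ] [-0.05  0.53  0.41  1.96 -0.31  0.71  0.73] 0.0
pick tray [ 0.387 -0.005  0.195] [-0.49  0.3   0.48  2.4  -0.29  0.49  0.25] 0.0
[... 236 characters left out ...]
 0.353] [-0.63  0.16 -0.05  2.03  0.01  0.95  0.69] 0.0
1 [0.444 0.188 0.372] [-0.73  0.28  0.    1.92  0.4   1.31  0.69] 0.0
1 [0.447 0.068 0.244] [-0.85  0.69  0.15  2.12  0.76  1.38  0.32] 0.0
1 [0.447 0.068 0.144] [-0.84  0.88  0.14  2.12  0.77  1.25  0.19] 0.0
-1 [0.406 0.262 0.333] [ 0.21  0.46 -1.27  2.04  0.59  1.07  3.09] 0.2248
-1 [0.406 0.262 0.193] [ 0.15  0.63 -1.15  2.17  0.79  0.86  3.02] 0.0
-1 [0.406 0.262 0.353] [ 0.2   0.44 -1.27  2.01  0.57  1.11  3.09] 0.2766
-1 [0.444 0.188 0.372] [ 0.05  0.63 -1.27  1.92  0.76  1.72  3.09] 0.4452
-1 [0.447 0.068 0.244] [-0.09  0.89 -0.95  2.09  0.93  2.    3.01] 0.0
-1 [0.447 0.068 0.144] [-0.14  1.06 -0.87  2.09  1.01  1.93  2.89] 0.0
```

```bash
cat > q3.py <<'E'
from q2 import *
print('----')
l=np.radians(20)
TU=np.array([np.cos(np.radians(100)),np.sin(np.radians(100)),0]);TV=np.array([-TU[1],TU[0],0])
rp=orient(-Z*np.cos(l)-TU*np.sin(l),-TV);rs=orient(-Z*np.cos(l)-SU*np.sin(l),-SV)
pk=np.array([.5655,-.1895,.029])-rp.apply([0,0,.003])
pp=ST+.062*SV+Z*.042-rs.apply([0,0,.003])
if __name__=='__main__':
    path('t',[([.45,.3,.3],down(0)),([.5,0,.3],down(0)),(pk+Z*.15,rp),(pk,rp),(pk+Z*.15,rp),(pp+Z*.13,rs),(pp+Z*.06,rs),(pp,rs)],q0)
    print(delta([.5,.2,.3],down(0)))
E
python3 q3.py | sed -n '/----/,$p'
```

```text
----
t [0.45 0.3  0.3 ] [-0.98  0.32  0.39  1.99 -0.16  0.86 -0.5 ] 0.0
t [0.5 0.  0.3] [-0.49  0.27  0.5   2.07 -0.17  0.84  0.1 ] 0.0
t [ 0.565 -0.188  0.182] [-0.33  0.57  0.58  2.08  0.06  0.45  0.27] 0.0
t [ 0.565 -0.188  0.032] [-0.25  0.82  0.47  2.12  0.01  0.17  0.24] 0.0
t [ 0.565 -0.188  0.182] [-0.33  0.57  0.57  2.08  0.08  0.45  0.26] 0.0
t [ 0.387 -0.004  0.175] [-0.95  0.48  0.8   2.42  0.01  0.43 -0.19] 0.0
t [ 0.387 -0.004  0.105] [-0.81  0.63  0.63  2.46 -0.06  0.24 -0.18] 0.0
t [ 0.387 -0.004  0.045] [-0.72  0.76  0.51  2.47 -0.09  0.08 -0.2 ] 0.0
(array([ 0.4611, -0.2648,  0.2578]), array([-0.2401, -0.0245,  0.4065]))
```

```bash
python3 - <<'E'
from h import *
print(delta([.5,.40,.38],down(0)))
E
```

```text
(array([ 0.3997, -0.165 , -0.2678]), array([-0.2401, -0.0245,  0.4065]))
```

```bash
python3 -m pendant '.05 -.02 -.04 0 0 0;.12 -.05 -.08 0 0 0;.19 -.08 -.13 -.01 0 .02;.26 -.11 -.17 -.02 0 .04;.33 -.14 -.22 -.03 -.003 .057;.4 -.165 -.268 -.04 -.004 .073;.4 -.165 -.268 -.05 -.005 .09;.4 -.165 -.268 -.06 -.006 .105;.4 -.165 -.268 -.07 -.007 .12;.4 -.165 -.268 -.08 -.008 .136;.4 -.165 -.268 -.09 -.009 .153;.4 -.165 -.268 -.1 -.01 .17;.4 -.165 -.268 -.11 -.011 .187;.4 -.165 -.268 -.12 -.012 .203;.4 -.165 -.268 -.13 -.013 .22;.4 -.165 -.268 -.14 -.014 .237;.4 -.165 -.268 -.15 -.015 .254;.4 -.165 -.268 -.16 -.016 .271;.4 -.165 -.268 -.17 -.017 .288;.4 -.165 -.268 -.18 -.018 .305' 
python3 - <<'E'
from q3 import *
print('----');print(delta([.52,.1,.33],down(0)),q0.round(2))
E
```

```text
clock: 27.8
position: [0.5005, 0.3954, 0.3783]
ee_rot: [0.412, 0.888, -0.132, -0.158]
ft_force: [0.3, 1.0, 0.6]
width: 1.001
grasp_force: 0.0
[-1.13  0.65  0.81  1.48 -0.48  1.63  0.45]
tray 0 9 [[0.74, 1.03, -1.27, 2.45, 1.41, 0.98, -1.55], [-0.65, 0.84, 0.82, 2.5, 4.68, 0.57, 1.59], [-0.19, 0.63, 0.12, 2.48, -1.15, 0.08, 1.09]]
tray 20 7 [[0.99, 1.09, -1.27, 2.42, 1.3, 0.7, -1.2], [0.49, 0.71, -0.46, 2.43, -0.43, 0.13, 0.57], [-0.45, 0.95, 0.9, 2.47, -1.51, 1.03, 1.77]]
tray -20 8 [[0.46, 1.03, -1.19, 2.43, 1.37, 1.27, -1.77], [-0.75, 0.77, 0.56, 2.47, -0.53, 0.09, 0.25], [-0.65, 0.73, 0.39, 2.47, 0.7, 0.11, -1.0]]
tray 35 6 [[1.14, 1.21, -1.27, 2.36, 1.06, 0.59, -0.82], [0.78, 0.84, -0.64, 2.37, -0.48, 0.26, 0.78], [-0.16, 0.92, 0.67, 2.42, -1.41, 1.1, 1.82]]
tray -35 8 [[0.24, 1.05, -1.06, 2.4, 1.3, 1.44, -1.88], [-1.06, 1.0, 0.82, 2.44, -0.56, 0.2, 0.15], [-0.89, 0.86, 0.53, 2.44, 0.66, 0.25, -1.11]]
pick tray [ 0.566 -0.19   0.2  ] [-0.33  0.66  0.87  1.97 -0.68  0.83  1.1 ] 0.0
pick tray [ 0.566 -0.19   0.031] [-0.15  0.85  0.59  2.04 -0.94  0.55  1.3 ] 0.0
pick tray [ 0.566 -
[... 496 characters left out ...]
9 ] 0.0
1 [0.447 0.068 0.244] [-1.23  0.84  0.73  2.13  0.55  1.1   0.64] 0.0
1 [0.447 0.068 0.144] [-1.19  1.02  0.65  2.13  0.5   0.97  0.55] 0.0
-1 [0.406 0.262 0.333] [-1.64  0.47  1.36  2.09 -0.55  1.02 -1.76] 0.0
-1 [0.406 0.262 0.193] [-1.4   0.62  1.08  2.23 -0.83  0.77 -1.53] 0.0
-1 [0.406 0.262 0.353] [-1.66  0.42  1.36  2.06 -0.48  1.04 -1.83] 0.0
-1 [0.444 0.188 0.372] [-1.59  0.63  1.36  1.95 -0.12  1.17 -1.73] 0.0
-1 [0.447 0.068 0.244] [-1.47  1.21  1.27  2.14  0.06  0.89 -1.86] 0.0
-1 [0.447 0.068 0.144] [-1.42  1.33  1.13  2.14 -0.05  0.81 -1.93] 0.0
----
----
(array([-0.621 , -0.385 ,  0.1688]), array([-0.067 , -0.0059,  0.1102])) [-1.13  0.65  0.81  1.48 -0.48  1.63  0.45]
```

```bash
sed -i 's/^print(q0.*//' q2.py; python3 - <<'E'
s=open('q2.py').read()
i=s.index("g=ST+.062");j=s.index("def PT");k=s.index("for sg in")
q0=s.replace(s[i:j],"").replace(s[k:],"").replace("q0=monitor.sense()['joint_pos'];","")
q0=q0.replace("from h import *; import kin\n","from h import *; import kin\nq0=monitor.sense()['joint_pos']\n",1)
open('q2.py','w').write(q0)
E
cat q2.py; python3 -m pendant '-.06 -.03 .01 -.01 0 .02;-.12 -.06 .03 -.02 0 .04;-.18 -.1 .04 -.03 0 .06;-.25 -.14 .06 -.04 0 .075;-.32 -.19 .08 -.05 0 .09;-.4 -.24 .1 -.06 0 .1;-.47 -.28 .12 -.067 -.006 .11;-.54 -.33 .14 -.067 -.006 .11;-.62 -.385 .169 -.067 -.006 .11;-.62 -.385 .169 -.067 -.006 .11'
python3 - <<'E'
from q3 import *
print(q0.round(2),delta(pk+Z*.15,rp))
E
```

```text
from h import *; import kin
q0=monitor.sense()['joint_pos']
print(q0.round(2))
def path(n,poses,q):
    for p,r in poses:
        x,e=kin.ik(p,r,q);print(n,np.round(p,3),x.round(2),round(e,4));q=x
    return q
def PT(phi):
    x=SU*np.cos(phi)+Z*np.sin(phi);z=SU*np.sin(phi)-Z*np.cos(phi);return R.from_matrix(np.c_[x,np.cross(z,x),z])
clock: 28.63
position: [0.519, 0.0923, 0.3295]
ee_rot: [0.709, 0.706, -0.002, -0.001]
ft_force: [0.1, -1.2, 0.3]
width: 1.002
grasp_force: 0.0
[-1.08  0.45  1.15  2.   -0.49  1.01  0.29]
----
[-1.08  0.45  1.15  2.   -0.49  1.01  0.29] (array([-0.701 ,  0.1203,  0.3699]), array([-0.0056, -0.0552, -0.028 ]))
```

```bash
python3 -m pendant '-.09 .015 .04 0 -.01 -.005;-.18 .03 .09 0 -.02 -.01;-.27 .05 .14 -.002 -.03 -.015;-.36 .06 .19 -.003 -.04 -.02;-.45 .08 .24 -.004 -.05 -.025;-.54 .09 .29 -.0056 -.055 -.028;-.63 .11 .34 -.0056 -.0552 -.028;-.7 .12 .37 -.0056 -.0552 -.028;-.7 .12 .37 -.0056 -.0552 -.028;-.7 .12 .37 -.0056 -.0552 -.028'
python3 - <<'E'
from q3 import *
snap('wrist','w9');im,h=load('w9');H,S,V=h[...,0],h[...,1],h[...,2]
org=(H<16)&(S>180)&(V>100)
ys,xs=np.where(org);print(xs.min(),xs.max(),ys.min(),ys.max())
print(rect('wrist','w9',org,.038,(240,150,400,350)))
path('t',[(pk,rp),(pk+Z*.15,rp),(pp+Z*.13,rs),(pp+Z*.06,rs),(pp,rs)],q0)
E
```

```text
clock: 29.47
position: [0.5704, -0.1801, 0.1811]
ee_rot: [0.631, 0.757, -0.11, 0.133]
ft_force: [-0.3, 0.5, -0.8]
width: 0.999
grasp_force: 0.0
[-0.53  0.69  0.9   2.08 -0.45  0.48  0.77]
----
311 639 114 393
(array([ 0.5677, -0.2021], dtype=float32), array([0.0049, 0.0123], dtype=float32), 99.84, [[0.5641999840736389, -0.1965000033378601], [0.5662999749183655, -0.2085999995470047], [0.5712000131607056, -0.2076999992132187], [0.569100022315979, -0.1956000030040741]])
t [ 0.565 -0.188  0.032] [-0.32  0.86  0.59  2.13 -0.55  0.19  0.78] 0.0
t [ 0.565 -0.188  0.182] [-0.51  0.67  0.87  2.09 -0.39  0.47  0.72] 0.0
t [ 0.387 -0.004  0.175] [-1.12  0.64  1.11  2.43 -0.49  0.47  0.38] 0.0
t [ 0.387 -0.004  0.105] [-0.93  0.71  0.83  2.46 -0.63  0.28  0.42] 0.0
t [ 0.387 -0.004  0.045] [-0.77  0.78  0.58  2.47 -0.7   0.1   0.41] 0.0
```

```bash
python3 -m pendant '0 0 0 0 0 0;0 0 0 0 0 0' .6 60
python3 - <<'E'
from q3 import *
print(delta(pk+Z*.03,rp),delta(pk,rp))
E
```

```text
clock: 29.68
position: [0.5727, -0.1757, 0.1819]
ee_rot: [0.628, 0.759, -0.108, 0.134]
ft_force: [-0.6, 0.9, 0.0]
width: 0.752
grasp_force: 0.0
[-0.54  0.69  0.9   2.08 -0.45  0.48  0.77]
----
(array([ 0.0756, -0.0253,  0.2917]), array([ 0.0014, -0.0005,  0.0021])) (array([ 0.101 , -0.0256,  0.3622]), array([ 0.0014, -0.0005,  0.0021]))
```

```bash
python3 -m pendant '.02 -.02 .05 0 0 0;.03 -.025 .12 .001 0 .002;.05 -.0253 .19 .001 0 .002;.065 -.0253 .25 .001 0 .002;.0756 -.0253 .2917 .001 0 .002;.09 -.0255 .33 .001 0 .002;.101 -.0256 .3622 .001 0 .002;.101 -.0256 .3622 .001 0 .002;.101 -.0256 .3622 .001 0 .002;.101 -.0256 .3622 .001 0 .002'
python3 -m pendant '0 0 0 0 0 0;0 0 0 0 0 0;0 0 0 0 0 0;0 0 0 0 0 0;0 0 0 0 0 0;0 0 0 0 0 0;0 0 0 0 0 0' 0 80
python3 - <<'E'
from q3 import *
print(delta(pk,rp));print(R.from_quat(pose()[3:]).inv().apply([0,0,1]).round(3))
E
```

```text
clock: 30.52
position: [0.5658, -0.1898, 0.0327]
ee_rot: [0.633, 0.754, -0.11, 0.133]
ft_force: [0.4, -0.4, -0.2]
width: 0.599
grasp_force: 0.0
clock: 31.1
position: [0.5656, -0.1903, 0.0326]
ee_rot: [0.634, 0.754, -0.11, 0.133]
ft_force: [-0.4, 2.0, 6.1]
width: 0.075
grasp_force: 78.6
[-0.32  0.86  0.59  2.13 -0.6   0.18  0.83]
----
(array([0.0051, 0.0002, 0.0003]), array([ 0.0004, -0.0003, -0.0002]))
[-0.34   0.003 -0.94 ]
```

```bash
python3 -m pendant '-.02 0 -.05 0 0 0;-.04 0 -.12 0 0 0;-.07 0 -.19 0 0 0;-.1 0 -.27 0 0 0;-.1275 0 -.3525 0 0 0;-.1275 0 -.3525 0 0 0;-.1275 0 -.3525 0 0 0;-.1275 0 -.3525 0 0 0'
python3 - <<'E'
from q3 import *
print(delta(pp+Z*.13,rs))
E
```

```text
clock: 31.77
position: [0.5639, -0.1896, 0.1809]
ee_rot: [0.633, 0.754, -0.11, 0.132]
ft_force: [-0.4, 0.8, -1.7]
width: 0.078
grasp_force: 78.4
[-0.52  0.69  0.9   2.09 -0.46  0.48  0.79]
----
(array([ 0.5066, -0.3547, -0.1663]), array([ 0.0081, -0.0006,  0.0222]))
```

```bash
python3 -m pendant '.06 -.04 -.02 .001 0 .003;.12 -.08 -.04 .002 0 .006;.18 -.12 -.06 .003 0 .009;.24 -.17 -.08 .004 0 .012;.3 -.21 -.1 .005 0 .015;.36 -.25 -.12 .006 0 .018;.42 -.29 -.14 .007 0 .02;.47 -.33 -.155 .008 0 .022;.5066 -.3547 -.1663 .0081 -.0006 .0222;.5066 -.3547 -.1663 .0081 -.0006 .0222;.5066 -.3547 -.1663 .0081 -.0006 .0222;.5066 -.3547 -.1663 .0081 -.0006 .0222'
python3 - <<'E'
from q3 import *
print(delta(pp+Z*.13,rs))
im=snap('top','t10');cv2.imwrite('pics/t10c.png',cv2.resize(im[170:290,260:420,::-1],None,fx=4,fy=4,interpolation=cv2.INTER_CUBIC))
E
```

```text
clock: 32.77
position: [0.3886, -0.0053, 0.1747]
ee_rot: [0.687, 0.705, -0.122, 0.126]
ft_force: [0.0, 0.4, -1.2]
width: 0.078
grasp_force: 78.5
[-1.12  0.66  1.13  2.43 -0.54  0.47  0.43]
----
(array([ 0.0028, -0.0031, -0.0013]), array([ 0.0002,  0.0004, -0.0001]))
```

View pics/t10c.png

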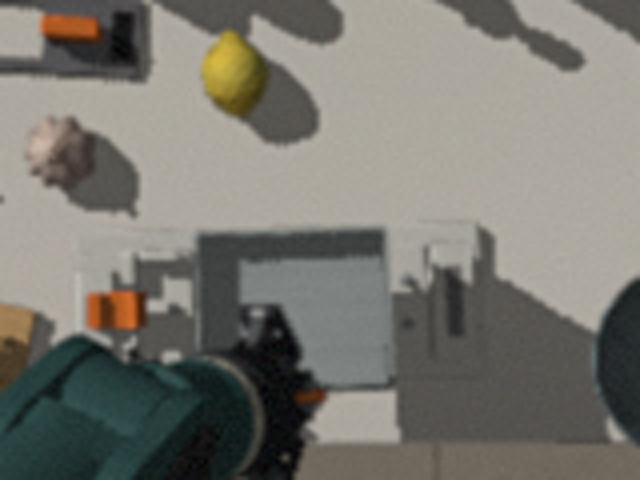

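The tray hangs level, with rim corners at top-picture pixels (309,228), (357,227) and (358,266). I'll check its centring over the bay.

```bash
python3 - <<'E'
from q3 import *
c=ray('top',[[309.3,228],[356.8,227],[358.3,265.8]],.176)
print([((x-ST)@SU).round(4).tolist() for x in c],[((x-ST)@SV).round(4).tolist() for x in c])
for z in(.06,.02,.003): print(delta(pp+Z*z,rs))
E
```

```text
[-1.12  0.66  1.13  2.43 -0.54  0.47  0.43]
----
[0.0623, -0.0656, -0.0656] [-0.0484, -0.0476, 0.0554]
(array([ 0.0638, -0.0043,  0.1633]), array([ 0.0003,  0.0004, -0.0002]))
(array([ 0.0983, -0.0045,  0.2572]), array([ 0.0003,  0.0004, -0.0002]))
(array([ 0.1129, -0.0046,  0.2971]), array([ 0.0003,  0.0004, -0.0002]))
```

```bash
python3 -m pendant '.02 -.003 .04 0 0 0;.04 -.0043 .1 0 0 0;.064 -.0043 .163 0 0 0;.08 -.0045 .2 0 0 0;.0983 -.0045 .2572 0 0 0;.106 -.0045 .28 0 0 0;.1129 -.0046 .2971 0 0 0;.1129 -.0046 .2971 0 0 0;.1129 -.0046 .2971 0 0 0;.1129 -.0046 .2971 0 0 0'
python3 - <<'E'
from q3 import *
print(delta(pp+Z*.002,rs));print(R.from_quat(pose()[3:]).inv().apply([0,0,1]).round(3))
E
```

```text
clock: 33.65
position: [0.3877, -0.0042, 0.0478]
ee_rot: [0.688, 0.704, -0.121, 0.126]
ft_force: [-0.3, 0.4, -2.1]
width: 0.078
grasp_force: 82.8
[-0.78  0.79  0.6   2.48 -0.82  0.1   0.53]
----
(array([ 0.001 , -0.0011,  0.0023]), array([ 0.0003,  0.0002, -0.0004]))
[-0.343  0.003 -0.939]
```

```bash
python3 -m pendant '.001 0 .003 0 0 0;.002 -.001 .006 0 0 0;.002 -.001 .008 0 0 0;.002 -.001 .008 0 0 0'
python3 -m pendant '0 0 0 0 0 0;0 0 0 0 0 0;0 0 0 0 0 0;-.01 0 -.02 0 0 0;-.03 0 -.08 0 0 0;-.06 0 -.16 0 0 0;-.09 0 -.24 0 0 0;-.12 0 -.33 0 0 0;-.15 0 -.42 0 0 0;-.19 0 -.52 0 0 0;-.19 0 -.52 0 0 0;-.19 0 -.52 0 0 0;-.19 0 -.52 0 0 0;-.19 0 -.52 0 0 0' .4
python3 - <<'E'
from q3 import *
snap('wrist','w11');im,h=load('w11');H,S,V=h[...,0],h[...,1],h[...,2]
org=(H<16)&(S>180)&(V>100)
print(rect('wrist','w11',org,.054,(200,200,450,399)))
print('expected',ST+.062*SV)
print(R.from_quat(pose()[3:]).inv().apply([0,0,1]).round(3))
E
```

```text
clock: 33.98
position: [0.3874, -0.0041, 0.047]
ee_rot: [0.688, 0.704, -0.119, 0.127]
ft_force: [-3.5, 13.0, 45.8]
width: 0.079
grasp_force: 90.1
clock: 35.15
position: [0.385, -0.0036, 0.2653]
ee_rot: [0.688, 0.705, -0.122, 0.125]
ft_force: [0.1, -0.1, 0.5]
width: 0.399
grasp_force: 0.0
[-1.33  0.49  1.36  2.35 -0.21  0.68  0.18]
----Traceback (most recent call last):
  File "<stdin>", line 4, in <module>
  File "h.py", line 33, in rect
    c=max(cv2.findContours(m,cv2.RETR_EXTERNAL,cv2.CHAIN_APPROX_NONE)[0],key=cv2.contourArea)
ValueError: max() iterable argument is empty
```

```bash
cat > q4.py <<'E'
from q2 import *
rt=orient(-Z,RY);gp=RACKR2.inv()*rt
pl=lambda P,PR:(P+PR.apply([.083,0,0]),PR*gp)
phi=np.radians(20);P20=PT(phi);edge=ST-.094*SU+.077*Z;c=edge-P20.apply([-.095,0,.006])
SEQ=[pl(RK+Z*.25,RACKR2),pl(RK+Z*.11,RACKR2),pl(RK+Z*.27,RACKR2),pl(ST+.12*SU+Z*.33,PT(np.radians(60))),pl(c+Z*.1,P20),pl(c,P20)]
if __name__=='__main__':
    path('p',SEQ,q0);print(delta(*SEQ[0]))
E
python3 q4.py
```

```text
[-1.33  0.49  1.36  2.35 -0.21  0.68  0.18]
p [0.406 0.262 0.333] [-1.39  0.26  0.89  2.08 -0.25  0.92  1.01] 0.0
p [0.406 0.262 0.193] [-1.17  0.46  0.67  2.22 -0.49  0.61  1.24] 0.0
p [0.406 0.262 0.353] [-1.33  0.21  0.79  2.05 -0.18  0.95  0.93] 0.0
p [0.445 0.158 0.402] [-1.37  0.32  0.88  1.94  0.24  1.25  1.01] 0.0
p [0.447 0.068 0.244] [-1.31  0.91  0.87  2.14  0.47  1.03  0.76] 0.0
p [0.447 0.068 0.144] [-1.26  1.08  0.77  2.13  0.4   0.91  0.68] 0.0
(array([ 0.5634,  0.0678, -0.3873]), array([-0.0378,  0.0471, -0.2124]))
```

```bash
python3 -m pendant '.03 .01 -.09 0 .005 -.02;.07 .015 -.18 -.005 .01 -.04;.13 .02 -.25 -.01 .015 -.06;.19 .03 -.3 -.015 .02 -.08;.25 .04 -.35 -.018 .024 -.1;.31 .05 -.387 -.022 .028 -.12;.37 .055 -.387 -.025 .032 -.14;.43 .06 -.387 -.029 .036 -.16;.49 .065 -.387 -.032 .04 -.18;.54 .068 -.387 -.036 .044 -.2;.5634 .0678 -.3873 -.0378 .0471 -.2124;.5634 .0678 -.3873 -.0378 .0471 -.2124;.5634 .0678 -.3873 -.0378 .0471 -.2124;.5634 .0678 -.3873 -.0378 .0471 -.2124;.5634 .0678 -.3873 -.0378 .0471 -.2124' .5
python3 - <<'E'
from q4 import *
snap('wrist','w12');print(delta(*SEQ[0]))
p=pose();print(proj('wrist',[RK+Z*.205+RX*a*.032+RY*b*.006 for a in(1,-1) for b in(1,-1)],p).round())
E
```

```text
clock: 36.45
position: [0.4061, 0.2607, 0.3339]
ee_rot: [0.1, 0.995, -0.0, 0.001]
ft_force: [-1.0, 0.5, -0.4]
width: 0.5
grasp_force: 0.0
[-1.37  0.25  0.86  2.08 -0.24  0.91  0.99]
(array([0.0016, 0.0015, 0.0028]), array([ 0.0001,  0.0003, -0.0002]))
[[331. 230.]
 [317. 230.]
 [332. 154.]
 [316. 154.]]
```

View pics/w12.png

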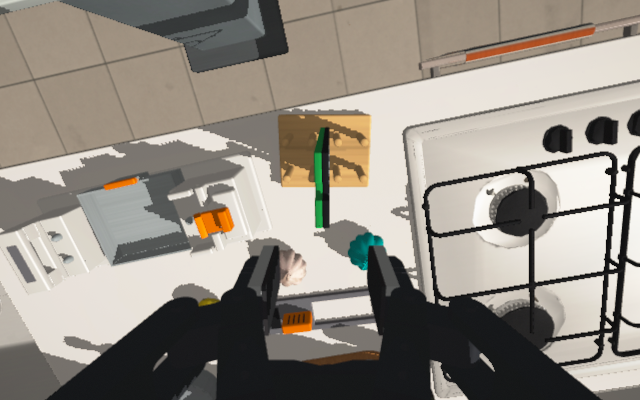

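The plate's top edge is at (315–329, 154–227), as predicted. The tray sits in the bay, panel at (121,182). Pinching the plate from above.

```bash
python3 -m pendant '.001 .001 .06 0 0 0;.001 .001 .14 0 0 0;.0016 .0015 .22 0 0 0;.0016 .0015 .29 0 0 0;.0016 .0015 .33 0 0 0;.0016 .0015 .353 0 0 0;.0016 .0015 .353 0 0 0;.0016 .0015 .353 0 0 0;.0016 .0015 .353 0 0 0'
python3 -m pendant '0 0 0 0 0 0;0 0 0 0 0 0;0 0 0 0 0 0;0 0 0 0 0 0;0 0 0 0 0 0;0 0 0 0 0 0;0 0 0 0 0 0' 0 100
python3 -m pendant '0 0 -.05 0 0 0;0 0 -.12 0 0 0;0 0 -.2 0 0 0;0 0 -.28 0 0 0;0 0 -.36 0 0 0;0 0 -.4 0 0 0;0 0 -.4 0 0 0;0 0 -.4 0 0 0;0 0 -.4 0 0 0'
python3 - <<'E'
from q4 import *
q=pose();print(delta(*SEQ[3]),delta(*SEQ[4]))
E
```

```text
clock: 37.25
position: [0.4068, 0.263, 0.1942]
ee_rot: [0.098, 0.995, 0.001, 0.002]
ft_force: [0.2, 0.0, 0.7]
width: 0.501
grasp_force: 0.0
clock: 37.83
position: [0.4066, 0.2629, 0.1942]
ee_rot: [0.098, 0.995, 0.001, 0.001]
ft_force: [-1.9, -0.5, 7.2]
width: 0.126
grasp_force: 97.8
clock: 38.58
position: [0.4043, 0.262, 0.3518]
ee_rot: [0.098, 0.995, -0.0, -0.0]
ft_force: [-0.2, 1.0, -1.4]
width: 0.12
grasp_force: 98.0
[-1.41  0.23  0.89  2.05 -0.21  0.96  0.97]
(array([-0.1509, -0.2355, -0.1251]), array([ 0.0829, -0.0092, -0.0344])) (array([-0.2005, -0.4556,  0.2709]), array([ 0.1936, -0.0215, -0.0307]))
```

```bash
python3 -m pendant '-.02 -.03 -.05 .01 -.001 -.005;-.05 -.07 -.1 .025 -.003 -.01;-.08 -.12 -.125 .04 -.005 -.017;-.11 -.17 -.125 .057 -.006 -.024;-.13 -.21 -.125 .07 -.008 -.03;-.151 -.2355 -.1251 .083 -.0092 -.0344;-.16 -.27 -.1 .1 -.011 -.034;-.17 -.31 -.03 .118 -.013 -.033;-.18 -.34 .04 .137 -.015 -.033;-.19 -.38 .11 .156 -.018 -.032;-.195 -.42 .19 .175 -.02 -.031;-.2005 -.4556 .2709 .1936 -.0215 -.0307;-.2005 -.4556 .2709 .1936 -.0215 -.0307;-.2005 -.4556 .2709 .1936 -.0215 -.0307;-.2005 -.4556 .2709 .1936 -.0215 -.0307;-.2005 -.4556 .2709 .1936 -.0215 -.0307'
python3 - <<'E'
from q4 import *
print(delta(*SEQ[4]),delta(*SEQ[5]))
im=snap('side','s13');cv2.imwrite('pics/s13c.png',cv2.resize(im[120:300,300:480,::-1],None,fx=3.3,fy=3.3,interpolation=cv2.INTER_CUBIC))
t=snap('top','t13')
E
```

```text
clock: 39.92
position: [0.4499, 0.068, 0.2484]
ee_rot: [-0.007, 0.822, -0.569, 0.01]
ft_force: [-0.4, -0.4, -1.9]
width: 0.117
grasp_force: 98.3
[-1.34  0.93  0.94  2.13  0.43  1.01  0.83]
(array([0.0062, 0.011 , 0.0051]), array([ 0.0018,  0.0001, -0.0013])) (array([0.0082, 0.2449, 0.0933]), array([ 0.0018,  0.0001, -0.0013]))
```

View pics/s13c.png

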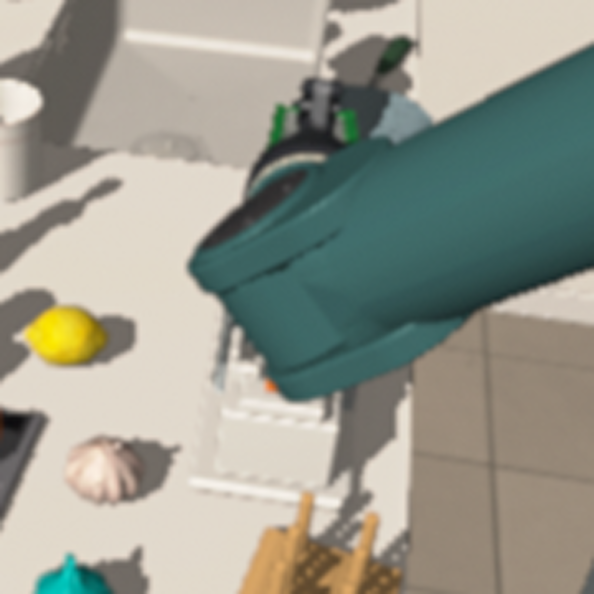

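```bash
python3 - <<'E'
from q4 import *
im,h=load('t13');H,S,V=h[...,0],h[...,1],h[...,2]
g=((H>45)&(H<80)&(S>120)&(V>50));g[:, :250]=0;g[:, 420:]=0;g[:200]=0
ys,xs=np.where(g);print(len(xs),xs.min(),xs.max(),ys.min(),ys.max())
for x0 in range(xs.min(),xs.max()+1,3):
    k=xs==x0
    if k.any():print(x0,ys[k].min(),ys[k].max(),end=' | ')
q=pose();r=R.from_quat(q[3:]);PR=r*gp.inv();P=q[:3]-PR.apply([.083,0,0])
print('\npred',proj('top',[P+PR.apply([a*.095,b*.032,-.006]) for a,b in((-1,1),(-1,-1),(1,1),(1,-1))]).round(1).tolist())
crop=cv2.resize(im[215:275,300:380],None,fx=8,fy=8,interpolation=cv2.INTER_CUBIC);cv2.imwrite('pics/t13c.png',crop)
E
```

```text
[-1.34  0.93  0.94  2.13  0.43  1.01  0.83]
479 301 369 234 259
301 236 240 | 304 235 258 | 307 235 259 | 310 235 259 | 313 234 258 | 316 234 258 | 319 234 258 | 322 234 258 | 325 234 258 | 328 234 258 | 331 234 257 | 334 234 257 | 337 234 257 | 340 234 257 | 343 234 257 | 346 234 257 | 349 234 257 | 352 234 257 | 355 234 256 | 358 234 256 | 361 234 256 | 364 234 256 | 367 234 256 | 
pred [[369.2, 231.4], [370.2, 255.8], [300.8, 232.8], [301.3, 259.0]]
```

View pics/t13c.png

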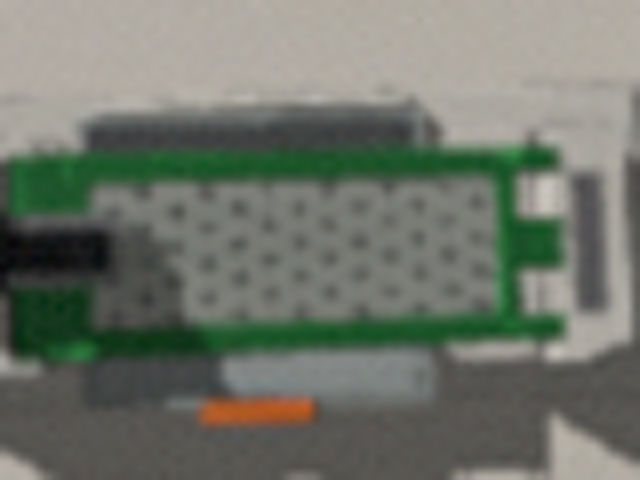

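```bash
python3 - <<'E'
from q4 import *
q=pose();r=R.from_quat(q[3:]);PR=r*gp.inv();P=q[:3]-PR.apply([.083,0,0])
def st(p):p=np.atleast_2d(p)-ST;return np.c_[p@SU,p@SV,p[:,2]].round(4)
f=P+PR.apply([-.095,0,-.006]);print('pred front',st(f),'rear',st(P+PR.apply([.095,0,-.006])))
print('meas tab',st(ray('top',[[300+556/8,215+243/8]],f[2])),'bar',st(ray('top',[[300+588/8,215+242/8]],.106)))
print('edges front x=530',st(ray('top',[[300+530/8,215+152/8],[300+530/8,215+336/8]],f[2]+.008)))
print('edges rear x=40',st(ray('top',[[300+40/8,215+158/8],[300+40/8,215+355/8]],f[2]+.06)))
print('latch/tray panel',st(ray('top',[[300+258/8,215+411/8]],.054)))
E
```

```text
[-1.34  0.93  0.94  2.13  0.43  1.01  0.83]
pred front [[-0.0966 -0.0025  0.1907]] rear [[ 0.081  -0.0022  0.2582]]
meas tab [[-0.0958  0.0022  0.1907]] bar [[-0.1179  0.0033  0.106 ]]
edges front x=530 [[-0.0875 -0.0278  0.1987]
 [-0.085   0.0318  0.1987]]
edges rear x=40 [[ 0.071  -0.0293  0.2507]
 [ 0.0724  0.0312  0.2507]]
latch/tray panel [[0.0006 0.0631 0.054 ]]
```

```bash
python3 -m pendant '.003 .03 .01 .001 0 -.001;.004 .07 .025 .0018 0 -.0013;.005 .11 .04 .0018 0 -.0013;.005 .15 .057 .0018 0 -.0013;.005 .19 .073 .0018 0 -.0013;.005 .21 .08 .0018 0 -.0013;.005 .23 .087 .0018 0 -.0013;.005 .23 .087 .0018 0 -.0013;.005 .23 .087 .0018 0 -.0013'
python3 - <<'E'
from q4 import *
print(delta(*SEQ[5]));snap('side','s14')
E
```

```text
clock: 40.77
position: [0.448, 0.0671, 0.1483]
ee_rot: [-0.012, 0.816, -0.578, 0.007]
ft_force: [-0.1, 1.5, 4.6]
width: 0.123
grasp_force: 100.5
[-1.29  1.1   0.83  2.13  0.36  0.9   0.75]
(array([0.0013, 0.0116, 0.0029]), array([-0.0016,  0.0001,  0.0006]))
```

```bash
python3 -m pendant '.0 .005 .001 0 0 0;.0 .005 .001 0 0 0;.0 .005 .001 0 0 0;0 .005 0 0 0 0;0 .005 -.03 0 0 0;0 .005 -.07 0 0 0;0 .005 -.12 0 0 0;0 .0 -.18 0 0 0;0 0 -.25 0 0 0;0 0 -.32 0 0 0;0 0 -.36 0 0 0;0 0 -.36 0 0 0;0 0 -.36 0 0 0' .3
python3 - <<'E'
from q4 import *
def st(p):p=np.atleast_2d(p)-ST;return np.c_[p@SU,p@SV].round(4)
snap('top','t15');im,h=load('t15');H,S,V=h[...,0],h[...,1],h[...,2]
g=((H>45)&(H<80)&(S>100)&(V>40))
c,s,a,b=rect('top','t15',g,.087,(270,215,400,275));print(c,s,a,st(np.r_[c,0]))
print(delta(ST+.02*SU+Z*.3,down(np.radians(1.5))))
E
```

```text
clock: 41.9
position: [0.4437, 0.2033, 0.1946]
ee_rot: [-0.013, 0.817, -0.577, 0.006]
ft_force: [0.3, -0.2, 0.1]
width: 0.306
grasp_force: 0.0
[-1.41  1.03  0.81  1.93  0.28  1.22  0.8 ]
[0.4268 0.0448] [0.023  0.0843] 89.89 [[0.049  0.0213]]
(array([ 1.000e-04, -4.028e-01,  3.500e-01]), array([-0.1528,  0.1517,  0.2156]))
```

```bash
python3 -m pendant '0 -.08 -.03 0 0 0;0 -.17 -.06 0 0 0;0 -.26 -.08 0 0 0;0 -.35 -.1 -.01 .01 .014;0 -.4 -.08 -.02 .02 .028;0 -.4 -.03 -.03 .03 .042;0 -.4 .02 -.04 .04 .056;0 -.4 .07 -.05 .05 .07;0 -.4 .12 -.06 .06 .084;0 -.4 .18 -.07 .07 .098;0 -.4 .24 -.08 .08 .112;0 -.4 .3 -.09 .09 .126;0 -.403 .35 -.1 .1 .14;0 -.403 .35 -.11 .11 .155;0 -.403 .35 -.12 .12 .17;0 -.403 .35 -.13 .13 .185;0 -.403 .35 -.14 .14 .2;0 -.403 .35 -.1528 .1517 .2156;0 -.403 .35 -.1528 .1517 .2156;0 -.403 .35 -.1528 .1517 .2156' 1
python3 -m pendant '0 0 0 0 0 0;0 0 0 0 0 0'
python3 - <<'E'
from q4 import *
def st(p):p=np.atleast_2d(p)-ST;return np.c_[p@SU,p@SV].round(4)
snap('wrist','w16');im,h=load('w16');H,S,V=h[...,0],h[...,1],h[...,2]
g=((H>45)&(H<80)&(S>100)&(V>40));g=cv2.morphologyEx(g.astype(np.uint8),cv2.MORPH_CLOSE,np.ones((15,15)))
c,s,a,b=rect('wrist','w16',g>0,.087);print(c,s,a,st(np.r_[c,0]),[st(np.r_[x,0]).tolist() for x in b])
cv2.imwrite('pics/w16c.png',cv2.resize(im[:,160:480],None,fx=1.8,fy=1.45,interpolation=cv2.INTER_CUBIC))
E
```

```text
clock: 43.62
position: [0.4464, 0.0149, 0.299]
ee_rot: [0.699, 0.715, -0.0, -0.002]
ft_force: [0.2, 0.4, -0.9]
width: 1.001
grasp_force: 0.0
clock: 43.78
position: [0.4495, 0.0177, 0.2992]
ee_rot: [0.697, 0.717, -0.001, 0.0]
ft_force: [-0.1, -0.6, -0.4]
width: 0.998
grasp_force: 0.0
[-1.07  0.37  1.21  2.18 -0.46  0.88  0.46]
[ 0.4477 -0.0034] [0.0639 0.1893] 91.69 [[0.0002 0.0016]] [[[0.0948, 0.034]], [[-0.0946, 0.0332]], [[-0.0943, -0.0307]], [[0.0951, -0.03]]]
```

The plate lies within 2 mm, its size and width match the seat height at both ends, and the green face is up. Now the frame: locate the fin and check the half-turn path.

```bash
cat > q5.py <<'E'
from q2 import *
FU=lambda a:np.array([np.cos(a),np.sin(a),0])
def fpick(c,a,tw,lean=0,z=.029):
    """tool pose gripping fin centre c with frame x axis angle a; tw=+1: tool y along frame -y"""
    u=FU(a);v=np.array([-u[1],u[0],0]);r=orient(-Z*np.cos(lean)+u*np.sin(lean),-tw*v);return np.array([c[0],c[1],z])-r.apply([0,0,.003]),r
E
python3 - <<'E'
from q5 import *
im,h=load('top0');H,S,V=h[...,0],h[...,1],h[...,2]
org=(H<16)&(S>170)&(V>100)
F=rect('top','top0',org,.04,(265,165,300,190));print('fin',F[:3])
im,h=load('w1');H,S,V=h[...,0],h[...,1],h[...,2]
org=(H<16)&(S>170)&(V>100);print('fin w1',rect('wrist','w1',org,.03,(460,0,500,55))[:3])
body=(V<130)&(S<60)
im,h=load('top0');H,S,V=h[...,0],h[...,1],h[...,2];m=cv2.morphologyEx(((V<125)|((H<16)&(S>170))).astype(np.uint8),cv2.MORPH_CLOSE,np.ones((5,5)))
print('body',rect('top','top0',m>0,.008,(224,163,299,192)))
c=[.66,.155];a=np.radians(-93)
for tw in(1,-1):
    p,r=fpick(c,a,tw);p2,r2=fpick((ST+.055*SU)[:2],np.radians(91.5),tw,z=.116)
    path(('tw',tw),[(p+Z*.15,r),(p,r),(p+Z*.2,r)],q0)
    o=kin.many(p2+Z*.1,r2,20);print('place',o[np.argsort(o[:,6])][::4].round(2).tolist())
    o=kin.many(p+Z*.1,r,20);print('pick',o[np.argsort(o[:,6])][::4].round(2).tolist())
E
```

```text
[-1.07  0.37  1.21  2.18 -0.46  0.88  0.45]
fin (array([0.6622, 0.165 ], dtype=float32), array([0.0126, 0.0374], dtype=float32), 89.85)
fin w1 (array([0.6603, 0.1647], dtype=float32), array([0.0263, 0.0475], dtype=float32), 86.54)
body (array([0.6666, 0.217 ], dtype=float32), array([0.0874, 0.2303], dtype=float32), 89.84, [[0.6225000023841858, 0.10199999809265137], [0.7099000215530396, 0.10180000215768814], [0.7106000185012817, 0.3321000039577484], [0.623199999332428, 0.33230000734329224]])
('tw', 1) [0.66  0.155 0.182] [-0.38  0.61  0.12  1.78 -0.1   0.75  2.88] 0.0
('tw', 1) [0.66  0.155 0.032] [-0.35  0.81  0.08  1.83 -0.12  0.5   2.89] 0.0
('tw', 1) [0.66  0.155 0.232] [-0.38  0.55  0.12  1.75 -0.08  0.85  2.86] 0.0
place [[0.7, 0.59, -1.27, 2.21, 0.75, 0.89, -1.02], [0.7, 0.59, -1.27, 2.21, 0.75, 0.89, -1.02], [-0.13, 0.3, -0.11, 2.24, 0.06, 0.61, -0.25]]
pick [[-0.59, 0.71, 0.44, 1.82, -0.45, 0.71, -3.09], [-0.88, 0.92, 0.98, 1.83, -0.95, 0.95, -2.65], [0.41, 1.05, -1.27, 1.78, 1.09, 1.21, 1.89], [0.32, 0.9, -1.02, 1.78, 0.91, 1.01, 2.02]]
('tw', -1) [0.66  0.155 0.182] [-0.84  0.8   0.9   1.8  -0.77  0.94  0.35] 0.0
('tw', -1) [0.66  0.155 0.032] [-0.75  0.96  0.73  1.85 -0.96  0.73  0.48] 0.0
('tw', -1) [0.66  0.155 0.232] [-0.87  0.75  0.96  1.77 -0.72  1.01  0.31] 0.0
place [[-0.54, 0.32, 0.4, 2.26, -0.22, 0.6, -3.09], [-1.09, 0.71, 1.36, 2.27, -0.92, 0.94, -2.25], [0.7, 0.59, -1.27, 2.21, 0.75, 0.89, 2.13], [-0.41, 0.31, 0.24, 2.25, -0.13, 0.6, 3.09]]
pick [[0.41, 1.05, -1.27, 1.77, 1.09, 1.21, -1.24], [0.36, 0.95, -1.11, 1.78, 0.97, 1.08, -1.17], [0.08, 0.74, -0.58, 1.79, 0.55, 0.79, -0.83], [-0.98, 1.19, 1.36, 1.83, -1.24, 1.28, 0.71]]
```

```bash
python3 -m pendant '0 .03 0 0 0 .02;.02 .07 0 0 0 .04;.05 .12 0 0 0 .06;.08 .17 0 0 0 .08;.12 .22 0 0 0 .1;.16 .27 0 0 0 .12;.2 .32 0 0 0 .14;.24 .37 0 0 0 .16;.28 .42 0 0 0 .18;.32 .47 .05 0 0 .2;.36 .51 .05 0 0 .22;.36 .51 .05 0 0 .24;.36 .51 .05 0 0 .26;.36 .51 .05 0 0 .28;.36 .51 .05 0 0 .3;.36 .51 .05 0 0 .32;.36 .51 .05 0 0 .34;.36 .51 .05 0 0 .36' 1
python3 -m pendant '0 0 0 0 0 .02;0 0 0 0 0 .04;0 0 0 0 0 .06;0 0 0 0 0 .08;0 0 0 0 0 .1;0 0 0 0 0 .12;0 0 0 0 0 .13;0 0 0 0 0 .13;0 0 0 0 0 .13;0 0 0 0 0 .13'
python3 - <<'E'
from q5 import *
snap('wrist','w17');im,h=load('w17');H,S,V=h[...,0],h[...,1],h[...,2]
org=(H<16)&(S>170)&(V>80)
n,l,s,ce=cv2.connectedComponentsWithStats(org.astype(np.uint8));print([(s[i].tolist()) for i in range(1,n) if s[i,4]>60])
c=[.6615,.165];a=np.radians(-93.5);p,r=fpick(c,a,1)
print('expect fin top',proj('wrist',[[.6615,.165,.04]],pose()).round(),delta(p+Z*.15,r))
cv2.imwrite('pics/w17c.png',im)
E
```

```text
clock: 45.33
position: [0.6495, 0.1682, 0.2779]
ee_rot: [0.947, -0.322, -0.001, 0.001]
ft_force: [0.3, 0.3, 0.5]
width: 1.001
grasp_force: 0.0
clock: 46.17
position: [0.6495, 0.1674, 0.2788]
ee_rot: [0.743, -0.669, -0.0, 0.001]
ft_force: [-0.6, -0.8, 0.0]
width: 1.0
grasp_force: 0.0
[-1.03  0.91  1.35  1.75 -0.93  1.29 -2.5 ]
[[605, 0, 20, 48, 254], [527, 130, 51, 49, 1498], [303, 139, 19, 44, 576], [145, 296, 16, 14, 90]]
expect fin top [[313. 163.]] (array([ 0.0082, -0.0295,  0.2425]), array([ 0.0001, -0.0001,  0.0263]))
```

```bash
python3 - <<'E'
from q5 import *
im,h=load('w17');H,S,V=h[...,0],h[...,1],h[...,2]
org=(H<16)&(S>170)&(V>80);print('fin',rect('wrist','w17',org,.04,(290,130,335,190)))
print('px fin col',np.median(V[org]),'body samples',[h[y,x].tolist() for y,x in((120,312),(200,300),(200,325),(240,312),(160,295))])
for T in(110,130):
    m=((V<T)&(S<80))|org;m=cv2.morphologyEx(m.astype(np.uint8),cv2.MORPH_OPEN,np.ones((3,3)))
    n,l,s,ce=cv2.connectedComponentsWithStats(m);i=l[161,312];print(T,s[i]);
    c=cv2.findContours((l==i).astype(np.uint8),0,1)[0][0]
    print(rect('wrist','w17',l==i,.008)[:3])
E
```

```text
[-1.03  0.91  1.35  1.75 -0.93  1.29 -2.5 ]
fin (array([0.6626, 0.1627], dtype=float32), array([0.0161, 0.0477], dtype=float32), 87.01, [[0.6532999873161316, 0.13940000534057617], [0.6693999767303467, 0.13850000500679016], [0.6718000173568726, 0.18610000610351562], [0.6557999849319458, 0.18700000643730164]])
px fin col 211.0 body samples [[140, 21, 36], [18, 14, 243], [168, 11, 118], [18, 13, 243], [165, 9, 117]]
110 [ 300  115   41   67 1755]
(array([0.6545, 0.1541], dtype=float32), array([0.0473, 0.0798], dtype=float32), 96.01)
130 [     0      0    637    400 105006]
(array([0.6457, 0.2727], dtype=float32), array([0.5541, 1.0046], dtype=float32), 5.97)
```

View pics/w17c.png

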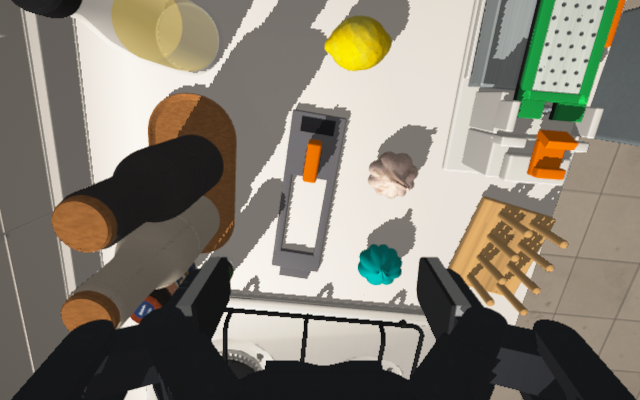

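The frame lies with its rear end at (296–349, 109), tongue at (298,270) and fin at (313,160). The seated plate shows green at (570,50). Bottles to the left at (150,190) and the garlic at (392,175) are clear of the fin.

```bash
python3 - <<'E'
from q5 import *
p=np.load('pics/w17.npy')
w=ray('wrist',[[296,107],[349,113],[275,263],[322,270]],.008,p);print(w.round(4).tolist())
d=(w[0]+w[1]-w[2]-w[3])/2;print('x axis ang',np.degrees(np.arctan2(d[1],d[0])),np.linalg.norm(d))
for a,b in((0,2),(1,3)):
    e=w[a]-w[b];print(np.degrees(np.arctan2(e[1],e[0])).round(2))
a=np.radians(-93.2);q,r=fpick([.6626,.1627],a,1);print(delta(q+Z*.08,r),delta(q,r))
E
```

```text
[-1.03  0.91  1.35  1.75 -0.93  1.29 -2.5 ]
[[0.6871, 0.1083, 0.008], [0.6251, 0.1086, 0.008], [0.6992, 0.3142, 0.008], [0.6349, 0.3183, 0.008]]
x axis ang -93.01954017966642 0.20807432109290572
-93.36
-92.68
(array([ 0.0141, -0.0318,  0.4175]), array([ 0.0001, -0.0001,  0.0255])) (array([ 0.0139, -0.0319,  0.6175]), array([ 0.0001, -0.0001,  0.0255]))
```

```bash
python3 -m pendant '0 -.01 .08 0 0 .01;.01 -.02 .17 0 0 .02;.014 -.03 .26 0 0 .0255;.0135 -.03 .35 0 0 .0255;.0135 -.03 .43 0 0 .0255;.0135 -.03 .51 0 0 .0255;.0135 -.03 .56 0 0 .0255;.0135 -.03 .6 0 0 .0255;.0135 -.03 .6175 0 0 .0255;.0135 -.03 .6175 0 0 .0255;.0135 -.03 .6175 0 0 .0255;.0135 -.03 .6175 0 0 .0255' .6
python3 -m pendant '0 0 0 0 0 0;0 0 0 0 0 0;0 0 0 0 0 0;0 0 0 0 0 0;0 0 0 0 0 0;0 0 0 0 0 0' 0 90
python3 - <<'E'
from q5 import *
p=pose();print(p.round(4))
q,r=fpick([.6615,.1622],np.radians(-93.1),1);print(delta(q,r))
E
```

```text
clock: 47.22
position: [0.6632, 0.1622, 0.0345]
ee_rot: [-0.686, 0.727, -0.001, 0.001]
ft_force: [-0.2, -0.7, 0.3]
width: 0.602
grasp_force: 0.0
clock: 47.72
position: [0.6628, 0.1624, 0.0339]
ee_rot: [-0.686, 0.728, -0.001, 0.001]
ft_force: [0.2, 0.7, 5.4]
width: 0.169
grasp_force: 90.2
[-0.93  1.18  1.11  1.85 -1.27  1.05 -2.45]
[ 6.628e-01  1.624e-01  3.390e-02 -6.861e-01  7.275e-01 -6.000e-04
  8.000e-04]
(array([0.0006, 0.0032, 0.0047]), array([-0.0003,  0.0001, -0.0007]))
```

```bash
cat > q6.py <<'E'
from q5 import *
np.savez('grip5.npz',p=[-.055,0,.0339],q=R.from_matrix(np.array([[1,0,0],[0,-1,0],[0,0,-1]]).T).as_quat())
def FP(tipx,tipz,dl,v=0.):
    """tool pose for frame with tongue tip at stand (tipx,v,tipz), rear raised by dl deg"""
    d=np.radians(dl);x=SU*np.cos(d)+Z*np.sin(d);z=-SU*np.sin(d)+Z*np.cos(d);FR=R.from_matrix(np.c_[x,np.cross(z,x),z])
    o=ST+tipx*SU+v*SV+tipz*Z-FR.apply([-.114,0,.004]);return tool_for('grip5.npz',o,FR)
E
python3 - <<'E'
from q6 import *
def st(p):p=np.atleast_2d(p)-ST;return np.c_[p@SU,p@SV].round(4)
for f in('w16','w1'):
    im,h=load(f);H,S,V=h[...,0],h[...,1],h[...,2];p=np.load(f'pics/{f}.npy')
    org=(H<16)&(S>170)&(V>100)
    u0,u1=proj('wrist',[ST+.12*SU+.1*Z,ST-.118*SU+.106*Z],p)
    for n,m,u,zz,w in(('latch',org,u0,.105,45),('bar',(V<150),u1,.106,40)):
        x,y=u.astype(int);b=(max(x-w,0),max(y-16,0),x+w,y+16)
        try:c=rect('wrist',f,m,zz,b);print(f,n,u.round(),st(np.r_[c[0],0]),c[1])
        except Exception as e:print(f,n,u,e)
lift=(pose()[:3]+[0,0,.22],R.from_quat(pose()[3:]))
q=path('f',[lift],q0)
q=path('f',[([.6,.15,.27],down(np.radians(-3.1+90))),([.5,.06,.27],FP(-.09,.14,10)[1]),FP(-.09,.14,10),FP(-.09,.0905,10),FP(-.113,.0905,10),FP(-.114,.091,0)],q)
E
```

```text
[-0.93  1.18  1.11  1.85 -1.27  1.05 -2.45]
w16 latch [323.  69.] [[0.1267 0.0015]] [0.0141 0.0244]
w16 bar [322. 296.] [[-0.1168  0.001 ]] [0.0112 0.0482]
w1 latch [318.  60.] [[0.1279 0.0014]] [0.0164 0.0248]
w1 bar [323. 251.] [[-0.1161  0.0279]] [0.0463 0.0547]
f [0.663 0.162 0.254] [-1.01  0.97  1.36  1.75 -1.    1.3  -2.61] 0.0
f [0.6  0.15 0.27] [-0.99  0.84  1.36  2.28 -1.53  1.05 -3.09] 1.1179
f [0.5  0.06 0.27] [-0.1   1.32  1.36  2.51 -1.25  2.07 -3.09] 2.228
f [0.447 0.068 0.199] [-0.09  1.45  1.36  2.51 -1.21  2.07 -3.09] 2.0393
f [0.447 0.068 0.149] [-0.11  1.52  1.36  2.51 -1.26  2.07 -3.09] 2.0419
f [0.448 0.045 0.149] [-0.08  1.52  1.36  2.51 -1.27  2.07 -3.09] 1.9731
f [0.448 0.051 0.121] [-0.11  1.54  1.36  2.51 -1.41  2.07 -3.09] 2.0092
```

```bash
sed -i 's/ST=np.array(\[.4493,-.0036,0\])/ST=np.array([.4481,-.0036,0])/' h.py; python3 - <<'E'
from q6 import *
r0=R.from_quat(pose()[3:]);p0=pose()[:3]
rz=lambda k:r0*R.from_rotvec([0,0,-2*np.pi*k])
q=path('f',[(p0+[0,0,.22],r0)]+[(p0*(1-k*1.5)+np.array([.5,.06,.0])*k*1.5+[0,0,.23],rz(k)) for k in(.1,.2,.3,.4)]+[FP(-.09,.14,10),FP(-.09,.0905,10),FP(-.113,.0905,10),FP(-.114,.091,0)],q0)
E
```

```text
[-0.93  1.18  1.11  1.85 -1.27  1.05 -2.45]
f [0.663 0.162 0.254] [-1.01  0.97  1.36  1.75 -1.    1.3  -2.61] 0.0
f [0.638 0.147 0.259] [-1.    0.84  1.24  1.81 -0.87  1.16 -2.04] 0.0
f [0.614 0.132 0.254] [-0.95  0.71  1.08  1.87 -0.74  1.03 -1.5 ] 0.0
f [0.59  0.116 0.249] [-0.88  0.6   0.91  1.93 -0.6   0.91 -0.98] 0.0
f [0.565 0.101 0.244] [-0.78  0.51  0.74  1.99 -0.47  0.82 -0.46] 0.0
f [0.446 0.068 0.199] [-0.45  0.36  0.39  2.28 -0.58  0.59  0.44] 0.0
f [0.446 0.068 0.149] [-0.36  0.45  0.29  2.31 -0.69  0.48  0.55] 0.0
f [0.447 0.045 0.149] [-0.31  0.45  0.29  2.31 -0.68  0.49  0.6 ] 0.0
f [0.447 0.051 0.121] [-0.55  0.53  0.45  2.33 -0.6   0.39  0.43] 0.0
```

```bash
python3 -m pendant '0 0 -.06 0 0 0;0 0 -.14 0 0 0;0 0 -.23 0 0 0;0 0 -.32 0 0 0;0 0 -.41 0 0 0;0 0 -.5 0 0 0;0 0 -.55 0 0 -.02;0 0 -.55 0 0 -.04;0 0 -.55 0 0 -.06;0 0 -.55 0 0 -.08;0 0 -.55 0 0 -.1;0 0 -.55 0 0 -.12;0 0 -.55 0 0 -.14;0 0 -.55 0 0 -.16;0 0 -.55 0 0 -.18;0 0 -.55 0 0 -.2;0 0 -.55 0 0 -.22;0 0 -.55 0 0 -.24;0 0 -.55 0 0 -.26;0 0 -.55 0 0 -.28'
python3 -m pendant '0 0 0 0 0 -.02;0 0 0 0 0 -.04;0 0 0 0 0 -.06;0 0 0 0 0 -.08;0 0 0 0 0 -.1;0 0 0 0 0 -.12;0 0 0 0 0 -.14;0 0 0 0 0 -.16;0 0 0 0 0 -.16;0 0 0 0 0 -.16'
python3 - <<'E'
from q6 import *
print(delta(*FP(-.085,.15,10)))
E
```

```text
clock: 49.38
position: [0.6612, 0.1624, 0.2519]
ee_rot: [0.998, 0.063, -0.001, 0.0]
ft_force: [-1.0, 0.6, -1.7]
width: 0.171
grasp_force: 89.3
clock: 50.22
position: [0.6615, 0.1621, 0.2522]
ee_rot: [0.847, 0.532, -0.0, -0.0]
ft_force: [1.1, 0.1, -1.6]
width: 0.172
grasp_force: 89.2
[-0.72  0.61  0.64  1.73 -0.44  0.94 -0.35]
(array([-0.4348, -0.3881,  0.1091]), array([ 0.0064,  0.0273, -0.0752]))
```

```bash
python3 -m pendant '-.05 -.04 0 0 .003 -.01;-.11 -.09 .01 .001 .006 -.02;-.17 -.14 .02 .002 .01 -.03;-.23 -.2 .04 .003 .014 -.04;-.29 -.25 .06 .004 .018 -.05;-.34 -.3 .08 .005 .022 -.06;-.39 -.34 .1 .006 .025 -.07;-.4348 -.3881 .1091 .0064 .0273 -.0752;-.4348 -.3881 .1091 .0064 .0273 -.0752;-.4348 -.3881 .1091 .0064 .0273 -.0752;-.4348 -.3881 .1091 .0064 .0273 -.0752;-.4348 -.3881 .1091 .0064 .0273 -.0752'
python3 - <<'E'
from q6 import *
print(delta(*FP(-.085,.15,10)))
def st(p):p=np.atleast_2d(p)-ST;return np.c_[p@SU,p@SV].round(4)
snap('top','t18');im,h=load('t18');H,S,V=h[...,0],h[...,1],h[...,2]
q=pose();g=np.load('grip5.npz');r=R.from_quat(q[3:]);FR=r*R.from_quat(g['q']);o=q[:3]+r.apply(g['p'])
pts=[[-.114,0.02,.0065],[-.114,-.02,.0065],[-.1,.032,.008],[-.1,-.032,.008]]
print(proj('top',[o+FR.apply(x) for x in pts]).round(1).tolist())
a=h[225:272,352:392,2];print('cols',[(352+i,int(a[20,i])) for i in range(0,40,1)])
for x in(340,348,354,358,362,366,370):print(x,V[222:275,x].tolist())
E
```

```text
clock: 51.22
position: [0.4488, 0.0728, 0.2093]
ee_rot: [0.694, 0.714, 0.062, -0.061]
ft_force: [0.4, -0.0, -1.1]
width: 0.174
grasp_force: 89.3
[-0.45  0.35  0.38  2.27 -0.54  0.61  0.39]
(array([-0.0004, -0.0065,  0.0012]), array([0.0004, 0.0001, 0.0006]))
[[364.2, 251.2], [363.5, 236.5], [359.5, 255.8], [358.5, 232.2]]
cols [(352, 55), (353, 70), (354, 73), (355, 69), (356, 71), (357, 69), (358, 69), (359, 66), (360, 67), (361, 69), (362, 68), (363, 68), (364, 66), (365, 69), (366, 98), (367, 127), (368, 105), (369, 84), (370, 76), (371, 64), (372, 47), (373, 41), (374, 43), (375, 65), (376, 116), (377, 148), (378, 122), (379, 86), (380, 78), (381, 84), (382, 86), (383, 85), (384, 82), (385, 84), (386, 81), (387, 84), (388, 84), (389, 85), (390, 86), (391, 82)]
340 [170, 168, 170, 166, 162, 160, 109, 91, 73, 63, 51, 49, 47, 50, 52, 49, 53, 53, 53, 54, 52, 56, 52, 48, 37, 36, 41, 36, 36, 33, 31, 27, 29, 31, 32, 32, 29, 25, 31, 31, 29, 23, 29, 29, 27, 26, 26, 30, 28, 27, 25, 27, 33]
348 [167, 168, 167, 161, 146, 155, 112, 88, 72, 62, 64, 61, 47, 45, 47, 50, 48, 53, 46, 48, 49, 52, 4
[... 591 characters left out ...]
, 172, 168, 168, 163, 162, 161, 163, 166, 162, 151, 134, 113, 105, 83, 67, 64, 71, 69, 67, 71, 73, 68, 72, 70, 70, 69, 73, 76, 65, 62, 57, 55, 69, 79, 85, 89, 84, 82, 83, 81, 81, 83, 86, 85, 80, 84, 82, 86, 83, 83, 83]
366 [169, 169, 164, 156, 167, 164, 162, 161, 157, 132, 109, 106, 107, 101, 98, 105, 113, 124, 141, 143, 146, 143, 117, 98, 98, 89, 88, 85, 110, 144, 142, 105, 79, 75, 79, 79, 87, 97, 84, 81, 81, 83, 78, 83, 81, 84, 83, 83, 82, 83, 81, 84, 80]
370 [168, 167, 166, 158, 161, 161, 164, 157, 150, 157, 162, 161, 161, 161, 155, 149, 151, 159, 155, 156, 156, 144, 93, 76, 81, 82, 81, 80, 77, 82, 82, 81, 80, 82, 81, 81, 78, 77, 79, 78, 80, 81, 79, 83, 84, 86, 81, 82, 80, 81, 81, 82, 82]
```

```bash
sed -i 's/p=\[-.055,0,.0339\]/p=[-.058,0,.0339]/' q6.py; python3 - <<'E'
from q6 import *
for a in((-.09,.11,10),(-.09,.0915,10),(-.112,.0915,10)):print(delta(*FP(*a)))
E
```

```text
[-0.45  0.35  0.38  2.27 -0.54  0.61  0.39]
(array([-0.0228, -0.0065,  0.0973]), array([0.0004, 0.0001, 0.0006]))
(array([-0.0308, -0.0066,  0.1429]), array([0.0004, 0.0001, 0.0006]))
(array([-0.085 , -0.0068,  0.1333]), array([0.0004, 0.0001, 0.0006]))
```

```bash
python3 -m pendant '-.01 -.004 .03 0 0 0;-.02 -.0065 .06 .0004 0 .0006;-.0228 -.0065 .0973 .0004 0 .0006;-.026 -.0066 .115 .0004 0 .0006;-.029 -.0066 .13 .0004 0 .0006;-.0308 -.0066 .1429 .0004 0 .0006;-.0308 -.0066 .1429 .0004 0 .0006;-.0308 -.0066 .1429 .0004 0 .0006;-.0308 -.0066 .1429 .0004 0 .0006'
python3 - <<'E'
from q6 import *
for a in((-.09,.0915,10),(-.112,.0915,10)):print(delta(*FP(*a)))
E
```

```text
clock: 52.02
position: [0.4449, 0.07, 0.1509]
ee_rot: [0.695, 0.713, 0.06, -0.063]
ft_force: [-0.1, -0.3, -0.6]
width: 0.167
grasp_force: 89.3
[-0.36  0.45  0.28  2.31 -0.68  0.48  0.54]
(array([0.0014, 0.0033, 0.0004]), array([-0.0002,  0.    , -0.    ]))
(array([-0.0528,  0.0033, -0.0091]), array([-0.0002,  0.    , -0.    ]))
```

No contact so far. Sliding the tongue in.

```bash
python3 -m pendant '-.01 .002 -.002 0 0 0;-.02 .003 -.004 0 0 0;-.03 .0033 -.005 0 0 0;-.04 .0033 -.007 0 0 0;-.0528 .0033 -.0091 0 0 0;-.0528 .0033 -.0091 0 0 0;-.0528 .0033 -.0091 0 0 0;-.0528 .0033 -.0091 0 0 0'
python3 - <<'E'
from q6 import *
for a in((-.112,.0915,10),(-.113,.0915,6),(-.114,.0913,3)):print(delta(*FP(*a)))
E
```

```text
clock: 52.68
position: [0.4464, 0.0486, 0.1505]
ee_rot: [0.696, 0.713, 0.06, -0.063]
ft_force: [-0.9, -0.1, -1.1]
width: 0.171
grasp_force: 89.3
[-0.31  0.45  0.28  2.31 -0.67  0.49  0.58]
(array([ 0.0002,  0.0011, -0.0009]), array([-0.0003, -0.    , -0.0001]))
(array([0.0019, 0.0011, 0.0289]), array([-0.0003, -0.0111, -0.    ]))
(array([0.0011, 0.0012, 0.0517]), array([-0.0003, -0.0194, -0.    ]))
```

```bash
python3 -m pendant '.001 .001 .015 0 -.005 0;.0019 .0011 .0289 -.0003 -.0111 0;.0015 .0011 .04 -.0003 -.015 0;.0011 .0012 .0517 -.0003 -.0194 0;.0011 .0012 .0517 -.0003 -.0194 0;.0011 .0012 .0517 -.0003 -.0194 0;.0011 .0012 .0517 -.0003 -.0194 0'
python3 - <<'E'
from q6 import *
for a in((-.114,.0913,3),(-.114,.091,0),(-.114,.088,0),(-.114,.086,-.5)):print(delta(*FP(*a)))
E
```

```text
clock: 53.27
position: [0.4468, 0.0518, 0.1302]
ee_rot: [0.698, 0.715, 0.018, -0.018]
ft_force: [-0.3, -2.8, -1.0]
width: 0.172
grasp_force: 89.2
[-0.46  0.5   0.37  2.32 -0.6   0.41  0.45]
(array([ 0.0019, -0.0002,  0.0002]), array([ 0.0001,  0.0001, -0.0001]))
(array([ 0.0052, -0.0002,  0.0235]), array([ 0.0001, -0.0083, -0.0001]))
(array([ 0.0048, -0.0002,  0.031 ]), array([ 0.0001, -0.0083, -0.0001]))
(array([ 0.005 , -0.0002,  0.0398]), array([ 0.0001, -0.0097, -0.0001]))
```

```bash
python3 -m pendant '.002 0 .008 0 -.003 0;.003 0 .016 0 -.006 0;.004 0 .0235 0 -.0083 0;.004 0 .0235 0 -.0083 0;.004 0 .0235 0 -.0083 0'
python3 -m pendant '0 0 .004 0 0 0;0 0 .008 0 0 0;0 0 .008 0 0 0;0 0 .008 0 0 0'
python3 - <<'E'
from q6 import *
for a in((-.114,.091,0),):print(delta(*FP(*a)))
E
```

```text
clock: 53.68
position: [0.4465, 0.0552, 0.1208]
ee_rot: [0.698, 0.716, 0.0, -0.0]
ft_force: [-1.0, -1.2, 1.3]
width: 0.168
grasp_force: 89.6
clock: 54.02
position: [0.4465, 0.0552, 0.1206]
ee_rot: [0.698, 0.716, 0.002, -0.002]
ft_force: [-7.0, -0.7, 43.6]
width: 0.168
grasp_force: 95.8
[-0.53  0.53  0.41  2.33 -0.58  0.38  0.4 ]
(array([-0.0022,  0.0002, -0.0006]), array([ 0.    , -0.0008, -0.0001]))
```

```bash
python3 -m pendant '0 0 .002 0 0 0;0 0 0 0 0 0;0 0 0 0 0 0;0 0 0 0 0 0;0 0 -.03 0 0 0;0 0 -.08 0 0 0;0 0 -.15 0 0 0;0 0 -.22 0 0 0;0 0 -.3 0 0 0;0 0 -.38 0 0 0;0 0 -.45 0 0 0;0 0 -.45 0 0 0;0 0 -.45 0 0 0;0 0 -.45 0 0 0' .5
python3 - <<'E'
from q6 import *
def st(p):p=np.atleast_2d(p)-ST;return np.c_[p@SU,p@SV].round(4)
snap('wrist','w20');im,h=load('w20');H,S,V=h[...,0],h[...,1],h[...,2];p=np.load('pics/w20.npy')
org=(H<16)&(S>170)&(V>90)
n,l,s,ce=cv2.connectedComponentsWithStats(org.astype(np.uint8))
for i in range(1,n):
    if s[i,4]>80:print(s[i].tolist(),'fin?',st(ray('wrist',[ce[i]],.127,p)),'latch?',st(ray('wrist',[ce[i]],.105,p)))
print(proj('wrist',[ST+SU*u+Z*z for u,z in((.108,.095),(.103,.0985),(.055,.127),(-.1,.095))],p).round(1))
u,v=proj('wrist',[ST+SU*.108+Z*.095],p)[0].round().astype(int)
print('column through latch: ',[(y,h[y,u].tolist()) for y in range(v-22,v+14,1)])
E
```

```text
clock: 55.18
position: [0.4458, 0.055, 0.2969]
ee_rot: [0.698, 0.716, -0.0, -0.001]
ft_force: [-0.2, 0.5, -0.8]
width: 0.497
grasp_force: 0.0
[-0.85  0.23  0.76  2.18 -0.22  0.81  0.07]
[311, 83, 28, 46, 901] fin? [[0.1261 0.0003]] latch? [[0.1252 0.0003]]
[316, 155, 18, 52, 790] fin? [[0.0587 0.0006]] latch? [[0.0527 0.0006]]
[270, 194, 9, 33, 227] fin? [[0.0308 0.0478]] latch? [[0.0227 0.0514]]
[[324.4 123.7]
 [324.4 129.3]
 [324.3 185.2]
 [324.  305.5]]
column through latch:  [(102, [14, 242, 135]), (103, [14, 238, 135]), (104, [15, 255, 225]), (105, [16, 255, 242]), (106, [16, 255, 242]), (107, [15, 255, 242]), (108, [15, 255, 242]), (109, [15, 255, 242]), (110, [15, 255, 242]), (111, [15, 255, 242]), (112, [15, 255, 242]), (113, [15, 255, 242]), (114, [16, 255, 249]), (115, [18, 255, 253]), (116, [18, 255, 254]), (117, [18, 255, 254]), (118, [18, 255, 254]), (119, [18, 255, 254]), (120, [18, 255, 254]), (121, [18, 255, 253]), (122, [14, 255, 210]), (123, [14, 251, 124]), (124, [14, 248, 115]), (125, [14, 244, 115]), (126, [14, 244, 115]), (127, [14, 246, 115]), (128, [14, 248, 115]), (129, [12, 196, 78]), (130, [7, 74, 31]), (131, [110, 31, 25]), (132, [120, 11, 23]), (133, [120, 11, 23]), (134, [105, 22, 23]), (135, [90, 12, 22]), (136, [120, 11, 23]), (137, [0, 0, 23])]
```

The latch nose shows at row 129, exactly its sprung-forward position, over the frame edge at row 124. The frame is clamped. Fruit next.

```bash
cat > fr.py <<'E'
from q2 import *
def blobs(n,f,z):
    im,h=load(f);H,S,V=h[...,0],h[...,1],h[...,2];p=np.load(f'pics/{f}.npy') if n=='wrist' else None
    M={'lemon':(H>20)&(H<33)&(S>150)&(V>90),'garlic':(((H<12)|(H>170))&(S>20)&(S<90)&(V>110)),'bowl':(H>90)&(H<115)&(S>40)&(V>30)}
    for k,m in M.items():
        m=cv2.morphologyEx(m.astype(np.uint8),cv2.MORPH_OPEN,np.ones((3,3)))
        nn,l,s,ce=cv2.connectedComponentsWithStats(m)
        for i in range(1,nn):
            if s[i,4]>(60 if n=='top' else 250):
                c=max(cv2.findContours((l==i).astype(np.uint8),0,1)[0],key=cv2.contourArea)
                try:
                    r=rect(n,f,l==i,z[k]);print(k,s[i].tolist(),r[:3])
                except ValueError:pass
Zs={'lemon':.026,'garlic':.029,'bowl':.06}
E
python3 - <<'E'
from fr import *
snap('top','t21');snap('side','s21');blobs('top','t21',Zs);print();blobs('side','s21',Zs)
E
```

```text
[-0.85  0.23  0.76  2.18 -0.22  0.81  0.07]
lemon [311, 178, 12, 19, 163] (array([0.6295, 0.0425], dtype=float32), array([0.0345, 0.057 ], dtype=float32), 179.85)

lemon [308, 213, 24, 17, 309] (array([0.6268, 0.0403], dtype=float32), array([0.0598, 0.0689], dtype=float32), 137.7)
bowl [595, 68, 45, 76, 1730] (array([-0.4912, -1.0208], dtype=float32), array([0.0952, 0.9961], dtype=float32), 64.57)
```

```bash
python3 - <<'E'
from fr import *
im,h=load('top0');print('bowl px',[h[y,x].tolist() for y,x in((260,433),(245,420),(275,440),(260,412))],'garlic',[h[y,x].tolist() for y,x in((207,274),(203,270),(210,277))])
im,h=load('t21');H,S,V=h[...,0],h[...,1],h[...,2]
print('garlic now',[h[y,x].tolist() for y,x in((207,274),(203,270),(210,277))])
g=cv2.medianBlur(cv2.cvtColor(im,cv2.COLOR_BGR2GRAY),3)
c=cv2.HoughCircles(g[225:300,395:475],cv2.HOUGH_GRADIENT,1,20,param1=80,param2=12,minRadius=21,maxRadius=28);print(c)
if c is not None:
    for x,y,r in c[0][:3]:print(ray('top',[[395+x,225+y]],.066).round(3))
for yaw in(90,-90):
    y=np.radians(yaw);path(yaw,[([.63,.039,.2],down(y)),([.63,.039,.03],down(y)),([.63,.039,.2],down(y)),([.41,-.3,.2],down(y)),([.41,-.3,.09],down(y))],q0)
print(delta([.63,.039,.24],down(np.pi/2)),delta([.63,.039,.24],down(-np.pi/2)))
E
```

```text
[-0.85  0.23  0.76  2.18 -0.22  0.81  0.07]
bowl px [[94, 42, 92], [99, 40, 45], [92, 39, 104], [80, 40, 38]] garlic [[12, 60, 106], [12, 52, 178], [6, 50, 72]]
garlic now [[12, 60, 106], [12, 51, 179], [11, 57, 72]]
[[[37.5 36.5 25.2]]]
[[ 0.401 -0.3    0.066]]
90 [0.63  0.039 0.2  ] [-0.25  0.54  0.15  1.88 -0.12  0.73  1.55] 0.0
90 [0.63  0.039 0.03 ] [-0.2   0.78  0.09  1.94 -0.15  0.43  1.57] 0.0
90 [0.63  0.039 0.2  ] [-0.23  0.54  0.14  1.88 -0.11  0.73  1.53] 0.0
90 [ 0.41 -0.3   0.2 ] [ 0.42  0.4   0.15  2.15 -0.1   0.6   2.21] 0.0
90 [ 0.41 -0.3   0.09] [ 0.48  0.59  0.08  2.21 -0.13  0.35  2.24] 0.0
-90 [0.63  0.039 0.2  ] [-0.72  0.73  0.93  1.9  -0.74  0.91 -0.99] 0.0
-90 [0.63  0.039 0.03 ] [-0.58  0.91  0.69  1.96 -0.99  0.65 -0.8 ] 0.0
-90 [0.63  0.039 0.2  ] [-0.72  0.73  0.93  1.9  -0.75  0.91 -0.99] 0.0
-90 [ 0.41 -0.3   0.2 ] [-0.09  0.55  0.9   2.16 -0.67  0.73 -0.31] 0.0
-90 [ 0.41 -0.3   0.09] [ 0.09  0.69  0.64  2.22 -0.9   0.51 -0.12] 0.0
(array([-0.0505,  0.4604,  0.1392]), array([-0.0005, -0.0003, -0.246 ])) (array([-0.0505,  0.4604,  0.1392]), array([-0.0003,  0.0005,  0.254 ]))
```

```bash
python3 -m pendant '0 .05 0 0 0 -.02;-.01 .12 0 0 0 -.04;-.02 .19 .01 0 0 -.06;-.03 .26 .03 0 0 -.08;-.04 .33 .06 0 0 -.1;-.05 .4 .09 0 0 -.12;-.05 .46 .139 0 0 -.14;-.05 .46 .139 0 0 -.16;-.05 .46 .139 0 0 -.18;-.05 .46 .139 0 0 -.2;-.05 .46 .139 0 0 -.22;-.05 .46 .139 0 0 -.246;-.05 .46 .139 0 0 -.246;-.05 .46 .139 0 0 -.246;-.05 .46 .139 0 0 -.246' 1
python3 - <<'E'
from fr import *
snap('wrist','w22');blobs('wrist','w22',Zs)
print(proj('wrist',[[.63,.039,.026],[.567,.176,.029]],pose()).round())
E
```

```text
clock: 56.58
position: [0.6305, 0.0389, 0.2406]
ee_rot: [0.001, 1.0, 0.0, -0.001]
ft_force: [-0.3, 0.1, -0.1]
width: 1.0
grasp_force: 0.0
[-0.31  0.5   0.26  1.85 -0.17  0.82  1.6 ]
lemon [300, 135, 47, 64, 2208] (array([0.6262, 0.0376], dtype=float32), array([0.0549, 0.0565], dtype=float32), 145.51)
garlic [459, 82, 27, 21, 270] (array([0.5499, 0.1846], dtype=float32), array([0.0148, 0.0301], dtype=float32), 71.03)
garlic [438, 110, 24, 25, 252] (array([0.5798, 0.1637], dtype=float32), array([0.0191, 0.0234], dtype=float32), 162.6)
[[323. 170.]
 [462. 108.]]
```

```bash
python3 -m pendant '0 0 .08 0 0 0;.003 0 .18 0 0 0;.004 0 .28 0 0 0;.004 0 .37 0 0 0;.004 0 .45 0 0 0;.004 0 .5 0 0 0;.004 0 .527 0 0 0;.004 0 .527 0 0 0;.004 0 .527 0 0 0' 1
python3 -m pendant '0 0 0 0 0 0;0 0 0 0 0 0;0 0 0 0 0 0;0 0 0 0 0 0;0 0 0 0 0 0;0 0 0 0 0 0;0 0 0 0 0 0' 0 40
python3 -m pendant '0 0 -.06 0 0 0;0 0 -.14 0 0 0;0 0 -.22 0 0 0;0 0 -.3 0 0 0;0 0 -.38 0 0 0;0 0 -.45 0 0 0;0 0 -.45 0 0 0;0 0 -.45 0 0 0'
python3 - <<'E'
from h import *
print(delta([.401,-.3,.21]),delta([.401,-.3,.085]))
E
```

```text
clock: 57.38
position: [0.6297, 0.0393, 0.0312]
ee_rot: [0.0, 1.0, 0.0, -0.0]
ft_force: [0.2, 0.1, 0.3]
width: 1.004
grasp_force: 0.0
clock: 57.97
position: [0.6307, 0.0392, 0.0334]
ee_rot: [0.0, 1.0, 0.0, 0.002]
ft_force: [-1.5, -0.4, 7.1]
width: 0.591
grasp_force: 40.5
clock: 58.63
position: [0.6307, 0.0394, 0.2141]
ee_rot: [-0.0, 1.0, 0.001, 0.003]
ft_force: [-0.2, 0.5, -1.1]
width: 0.59
grasp_force: 42.0
(array([ 0.5744, -0.8484,  0.006 ]), array([0., 0., 0.])) (array([ 0.5761, -0.8488,  0.3185]), array([0., 0., 0.]))
```

```bash
python3 -m pendant '.04 -.05 0 0 0 0;.09 -.12 0 0 0 0;.14 -.2 0 0 0 0;.2 -.28 0 0 0 0;.26 -.37 0 0 0 0;.32 -.46 0 0 0 0;.38 -.55 0 0 0 0;.44 -.64 0 0 0 0;.5 -.73 0 0 0 0;.55 -.8 .02 0 0 0;.575 -.848 .08 0 0 0;.575 -.848 .15 0 0 0;.575 -.848 .22 0 0 0;.575 -.848 .28 0 0 0;.575 -.848 .318 0 0 0;.575 -.848 .318 0 0 0;.575 -.848 .318 0 0 0;.575 -.848 .318 0 0 0'
python3 - <<'E'
from fr import *
print(pose()[:3].round(4));snap('top','t23')
im,h=load('t23')
E
python3 -m pendant '0 0 0 0 0 0;0 0 0 0 0 0;0 0 0 0 0 0;0 0 -.05 0 0 0;0 0 -.12 0 0 0;0 0 -.2 0 0 0;0 0 -.28 0 0 0;0 0 -.34 0 0 0;0 0 -.34 0 0 0;0 0 -.34 0 0 0' .85
python3 - <<'E'
from fr import *
snap('wrist','w23');blobs('wrist','w23',{'lemon':.045,'garlic':.03,'bowl':.06})
print(delta([.567,.176,.22]),delta([.567,.176,.034]))
path('g',[([.567,.176,.22],down(np.pi/2)),([.567,.176,.034],down(np.pi/2))],q0)
E
```

```text
clock: 60.13
position: [0.3994, -0.2999, 0.0841]
ee_rot: [-0.0, 1.0, 0.0, -0.0]
ft_force: [-0.1, -0.8, -1.0]
width: 0.592
grasp_force: 42.0
[ 0.44  0.6   0.15  2.23 -0.27  0.33  2.39]
[ 0.3994 -0.2999  0.0841]
clock: 61.02
position: [0.4004, -0.3003, 0.2217]
ee_rot: [-0.0, 1.0, -0.001, 0.002]
ft_force: [0.1, 0.3, 0.2]
width: 0.854
grasp_force: 0.0
[ 0.33  0.37  0.28  2.15 -0.17  0.64  2.31]
lemon [297, 137, 55, 69, 2761] (array([ 0.3938, -0.2997], dtype=float32), array([0.0547, 0.055 ], dtype=float32), 145.74)
(array([-0.4192,  1.189 ,  0.0014]), array([0., 0., 0.])) (array([-0.4187,  1.1889,  0.4664]), array([0., 0., 0.]))
g [0.567 0.176 0.22 ] [-0.58  0.48  0.27  1.95 -0.18  0.74  1.37] 0.0
g [0.567 0.176 0.034] [-0.48  0.75  0.14  2.03 -0.25  0.38  1.43] 0.0
```

```bash
python3 -m pendant '-.03 .08 0 0 0 0;-.06 .17 0 0 0 0;-.09 .26 0 0 0 0;-.12 .35 0 0 0 0;-.15 .44 0 0 0 0;-.18 .53 0 0 0 0;-.21 .62 0 0 0 0;-.25 .71 0 0 0 0;-.28 .8 0 0 0 0;-.32 .9 0 0 0 0;-.32 .9 0 0 0 0' 1
python3 -m pendant '-.03 .08 0 0 0 0;-.06 .17 0 0 0 0;-.099 .289 0 0 0 0;-.099 .289 0 0 0 0;-.099 .289 0 0 0 0;-.099 .289 0 0 0 0'
python3 - <<'E'
from fr import *
snap('wrist','w24');im,h=load('w24');H,S,V=h[...,0],h[...,1],h[...,2]
p=pose();print(p[:3].round(4),proj('wrist',[[.567,.176,.029]],p).round())
m=(((H<14)|(H>168))&(S>24)&(S<100)&(V>60));m[:,:250]=0;m[:,400:]=0;m[:90]=0;m[240:]=0
m=cv2.morphologyEx(m.astype(np.uint8),cv2.MORPH_OPEN,np.ones((3,3)));m=cv2.morphologyEx(m,cv2.MORPH_CLOSE,np.ones((13,13)))
c=max(cv2.findContours(m,0,1)[0],key=cv2.contourArea);b=cv2.boundingRect(c);print(b);(x,y),r=cv2.minEnclosingCircle(c);print(x,y,r,ray('wrist',[[x,y]],.03,p))
E
```

```text
clock: 61.98
position: [0.5298, 0.0701, 0.2185]
ee_rot: [-0.006, 1.0, 0.002, 0.0]
ft_force: [-0.1, 0.3, 0.5]
width: 0.998
grasp_force: 0.0
clock: 62.48
position: [0.566, 0.1758, 0.2183]
ee_rot: [-0.001, 1.0, -0.001, -0.002]
ft_force: [-0.3, -1.6, 0.2]
width: 0.999
grasp_force: 0.0
[-0.55  0.48  0.23  1.95 -0.16  0.73  1.35]
[0.5659 0.1742 0.2186] [[326. 178.]]
(294, 146, 57, 57)
320.4296569824219 174.8289031982422 29.953758239746094 [[0.56366119 0.17099686 0.03      ]]
```

```bash
python3 -m pendant '.004 -.005 .08 0 0 0;.004 -.005 .18 0 0 0;.004 -.005 .27 0 0 0;.004 -.005 .36 0 0 0;.004 -.005 .42 0 0 0;.004 -.005 .461 0 0 0;.004 -.005 .461 0 0 0;.004 -.005 .461 0 0 0'
python3 -m pendant '0 0 0 0 0 0;0 0 0 0 0 0;0 0 0 0 0 0;0 0 0 0 0 0;0 0 0 0 0 0;0 0 0 0 0 0' 0 40
python3 -m pendant '0 0 -.06 0 0 0;0 0 -.14 0 0 0;0 0 -.22 0 0 0;0 0 -.3 0 0 0;0 0 -.38 0 0 0;0 0 -.46 0 0 0;0 0 -.46 0 0 0;0 0 -.46 0 0 0'
python3 - <<'E'
from h import *
print(delta([.405,-.3,.218]))
E
```

```text
clock: 63.2
position: [0.5645, 0.1712, 0.035]
ee_rot: [0.001, 1.0, -0.001, -0.001]
ft_force: [-0.1, -0.0, 0.8]
width: 1.0
grasp_force: 0.0
clock: 63.7
position: [0.5664, 0.1739, 0.0375]
ee_rot: [0.0, 1.0, 0.001, 0.001]
ft_force: [0.0, -0.7, 4.5]
width: 0.579
grasp_force: 41.2
clock: 64.37
position: [0.5668, 0.1742, 0.2228]
ee_rot: [-0.0, 1.0, 0.001, 0.003]
ft_force: [0.6, -0.5, -0.2]
width: 0.581
grasp_force: 42.2
(array([ 0.405 , -1.1855,  0.0062]), array([0., 0., 0.]))
```

```bash
python3 -m pendant '.03 -.08 0 0 0 0;.06 -.17 0 0 0 0;.1 -.26 0 0 0 0;.13 -.36 0 0 0 0;.16 -.46 0 0 0 0;.2 -.56 0 0 0 0;.23 -.66 0 0 0 0;.27 -.76 0 0 0 0;.3 -.85 0 0 0 0;.34 -.95 0 0 0 0;.34 -.95 0 0 0 0'
python3 -m pendant '.02 -.06 0 0 0 0;.04 -.12 0 0 0 0;.058 -.165 0 0 0 0;.058 -.165 .08 0 0 0;.058 -.165 .16 0 0 0;.058 -.165 .24 0 0 0;.058 -.165 .3 0 0 0;.058 -.165 .3 0 0 0;.058 -.165 .3 0 0 0;.058 -.165 .3 0 0 0'
python3 -m pendant '0 0 0 0 0 0;0 0 0 0 0 0;0 0 0 0 0 0;0 0 -.05 0 0 0;0 0 -.12 0 0 0;0 0 -.2 0 0 0;0 0 -.28 0 0 0;0 0 -.36 0 0 0;0 0 -.36 0 0 0;0 0 -.36 0 0 0;0 0 -.36 0 0 0' .85
python3 - <<'E'
from fr import *
snap('wrist','w25');blobs('wrist','w25',{'lemon':.045,'garlic':.045,'bowl':.06})
im,h=load('w25');print(delta([.5,0,.42],down(0)))
H,S,V=h[...,0],h[...,1],h[...,2];p=np.load('pics/w25.npy')
m=(((H<16)|(H>165))&(S>24)&(S<110)&(V>60)).astype(np.uint8);m[:,:230]=0;m[:,420:]=0;m[:60]=0;m[260:]=0
m=cv2.morphologyEx(cv2.morphologyEx(m,2,np.ones((3,3))),3,np.ones((13,13)))
for c in cv2.findContours(m,0,1)[0]:
    if cv2.contourArea(c)>300:(x,y),r=cv2.minEnclosingCircle(c);print(x,y,r,ray('wrist',[[x,y]],.045,p).round(3))
E
```

```text
clock: 65.28
position: [0.4244, -0.2143, 0.2191]
ee_rot: [0.007, 1.0, -0.002, -0.001]
ft_force: [-0.5, 0.1, -1.2]
width: 0.583
grasp_force: 42.2
clock: 66.12
position: [0.4063, -0.2723, 0.1]
ee_rot: [-0.0, 1.0, 0.0, -0.0]
ft_force: [0.3, -0.8, -0.3]
width: 0.584
grasp_force: 42.2
clock: 67.03
position: [0.406, -0.2719, 0.2438]
ee_rot: [-0.0, 1.0, 0.0, 0.0]
ft_force: [0.0, 0.1, -0.3]
width: 0.856
grasp_force: 0.0
[ 0.25  0.32  0.32  2.15 -0.16  0.69  2.24]
lemon [270, 129, 48, 66, 2132] (array([ 0.3933, -0.3033], dtype=float32), array([0.0451, 0.0622], dtype=float32), 164.72)
garlic [312, 150, 48, 60, 1380] (array([ 0.4121, -0.2626], dtype=float32), array([0.0412, 0.0619], dtype=float32), 151.62)
(array([-0.2356,  0.6798, -0.4419]), array([ 0.    , -0.0003,  0.2501]))
334.4678955078125 178.8581085205078 31.053335189819336 [[ 0.411 -0.261  0.045]]
```

```bash
python3 -m pendant '0 0 -.1 0 0 0;0 0 -.2 0 0 0;0 .07 -.3 0 0 0;0 .16 -.4 0 0 0;0 .25 -.44 0 0 0;0 .34 -.44 0 0 0;0 .43 -.44 0 0 0;0 .52 -.44 0 0 0;0 .61 -.44 0 0 0;0 .7 -.44 0 0 0;0 .79 -.44 0 0 0;0 .88 -.44 0 0 0;0 .97 -.44 0 0 0;0 .97 -.44 0 0 0;0 .97 -.44 0 0 0'
python3 - <<'E'
from fr import *
snap('top','t26');snap('side','s26');blobs('top','t26',{'lemon':.045,'garlic':.05,'bowl':.06});print('side');blobs('side','s26',{'lemon':.045,'garlic':.05,'bowl':.06})
im,h=load('t26');H,S,V=h[...,0],h[...,1],h[...,2]
g=cv2.medianBlur(cv2.cvtColor(im,cv2.COLOR_BGR2GRAY),3)
c=cv2.HoughCircles(g[225:300,395:475],cv2.HOUGH_GRADIENT,1,20,param1=80,param2=12,minRadius=21,maxRadius=28);print(c,[ray('top',[[395+x,225+y]],.066).round(3) for x,y,r in c[0][:2]] if c is not None else'')
def st(p):p=np.atleast_2d(p)-ST;return np.c_[p@SU,p@SV].round(4)
org=((H<16)&(S>170)&(V>90)).astype(np.uint8);n,l,s,ce=cv2.connectedComponentsWithStats(org)
for i in range(1,n):
    if s[i,4]>12 and 200<ce[i][1]<280:print(s[i],st(ray('top',[ce[i]],.105)),st(ray('top',[ce[i]],.054)),st(ray('top',[ce[i]],.127)))
m=(((H<16)|(H>165))&(S>20)&(S<110)&(V>60)).astype(np.uint8);ys,xs=np.where(m[235:285,408:460]);print('garlic px',len(xs),408+xs.mean(),235+ys.mean(),ray('top',[[408+xs.mean(),235+ys.mean()]],.06))
E
```

```text
clock: 68.33
position: [0.4055, 0.1174, 0.4181]
ee_rot: [-0.003, 1.0, -0.0, -0.002]
ft_force: [-0.1, 0.1, 0.5]
width: 0.851
grasp_force: 0.0
[-0.32  0.02 -0.07  2.03  0.    1.1   1.19]
side
bowl [597, 47, 43, 81, 1168] (array([-0.5963, -1.3007], dtype=float32), array([0.0691, 1.3378], dtype=float32), 63.86)
[[[38.5 35.5 25. ]]] [array([[ 0.404, -0.303,  0.066]])]
[  0 213  15  14  22] [[ 0.941  -0.1007]] [[ 0.984  -0.1048]] [[ 0.9225 -0.0989]]
[282 243  13   9  91] [[0.1245 0.0006]] [[0.1289 0.0013]] [[0.1225 0.0004]]
[305 244  16   6  86] [[0.0558 0.0009]] [[0.057  0.0016]] [[0.0552 0.0007]]
[326 265  13   3  30] [[0.0029 0.0573]] [[0.0016 0.0607]] [[0.0034 0.0559]]
garlic px 321 421.70404984423675 260.77570093457945 [[ 0.40250224 -0.26999776  0.06      ]]
```

Everything checks out: fin at stand x = 55 mm, latch forward, tray panel at y = 61 mm, lemon and garlic in the bowl. No other fruit is within reach.

```bash
python3 -m pendant '0 0 0 0 0 0;0 0 0 0 0 0;0 0 0 0 0 0;0 0 0 0 0 0'; python3 -c "
from h import *
print(job.job_done())"
```

```text
clock: 68.77
position: [0.4063, 0.1148, 0.4196]
ee_rot: [0.001, 1.0, 0.0, -0.0]
ft_force: [0.3, 0.3, 0.3]
width: 0.849
grasp_force: 0.0
the job is handed in; nothing more can be done
None
```

I handed the job in at about 69 s (no verdict was returned): tray in the bay with its panel towards the robot, plate seated fine side up, frame hooked and latched, and the lemon and garlic in the bowl; I did not aim for or knowingly touch the mug or dish, and I left the lemons and garlic beyond the sink because they were out of reach.

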